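# Load the power module and slide the tray into the test bay

### The arm

A 6-joint arm with a two-finger parallel gripper is mounted at the origin on the work surface. World frame = base frame: x ahead of the robot, y to its left, z up, the work surface at z = 0. Lengths are in mm, angles in rad, forces in N, time in s.
With the tool pointing down it reaches from about 300 to 775 mm from the base axis. Payload 14.6 kg.
Tool frame: the origin (TCP) lies midway between the tips of the shut fingers; the grasp point (between the pads) lies 19 mm behind it (manip.grip_point_offset is the distance from the TCP to the grasp point, in mm); x points along the fingers, z is the direction in which the jaws open and shut, and the axes are right-handed (so a half turn about x gives the same grasp; the last joint's range is limited). The gripper opens to 94 mm and grips with 3 to 60 N. Pads are 16 mm wide; open, the fingers measure 119 mm over their backs; the gripper's body (75 mm by 177 mm) begins 78 mm behind the grasp point.
Start: joints at [1.251, 0.3, 1.521, -0, 1.321, -0.067], TCP at [137.562, 532.509, 205.446] pointing down, gripper open.
Joint ranges: [-3.03, 3.03], [-0.79, 2.21], [0.23, 2.52], [-1.04, 4.18], [0, 3.07], [-2.55, 2.55]. Speed limits (rad/s): [2.22, 2.22, 2.57, 3.14, 3.14, 3.14].

### API

Orientations are given as [roll, pitch, yaw] about the fixed x, y, z axes, in that order (R = Rz(yaw) Ry(pitch) Rx(roll)).
In Python, from cell import manip, camera, calibration, order gives the robot as it stands.
- The arm moves only by the tool jog_arm, never from a script. Its arguments are lists of equal length, an entry for each row: "turn": the turn, a rotation vector about the tool's x, y, z in degrees, a list of three; "dp": the shift along the tool's x, y, z in cm, a list of three; "gripper": the closure, from 0 (fully open) to 1 (shut). In form: {"turn": [[ax, ay, az], ...], "dp": [[tx, ty, tz], ...], "gripper": [gripper, ...]}. A call has 1 to 8 rows; each row shifts and turns the pose as measured when the row begins, along the tool's axes as they then stand; what a row does not reach is not made up. A row lasts 1/8 s, in which the tool goes at most 62.5 mm and 10.7 degrees, less where a joint would pass 70% of its speed; a pose out of reach is approached as far as the arm can. A call is refused whole if a number of a shift passes 6.25 or a number of a turn 10.7, either way. A call with a gripper value outside its range is refused whole. The fingers move at their own pace and stop on an object; "grip_force" is the grip in N (left out, the last holds). Time passes only in rows, so rows that do not move let the fingers close. It gives the time, the measured TCP pose, the force and the opening at its end, in the units of the state.
- manip.read_state(): the state, without advancing time (a new reading comes with each control period).
- camera(name): name is "scene" or "top"; returns (picture, depth): 400x640x3 uint8, red, green, blue; 400x640 float32, mm along the optical axis (not along the pixel's ray), 0 where there is no reading.
- calibration(name): a dict with "K" (3x3 intrinsics, pixels), "distortion" ([k1, k2, p1, p2, k3] as OpenCV has them; the pictures are not rectified), "world_from_camera" (4x4, takes a point from camera to world coordinates). Camera axes: x right, y down, z forward; pixel columns grow to the right and rows downward; lengths in mm; the calibration is good to about 2 mm. A picture is of the moment at which its call begins. calibration takes no time and is no camera call.
- order.sign_off(): hands the job in, once; it reports no verdict.
The state is a dict: "clock": time; "joints": joint angles; "qd": joint speeds; "effort": joint torques, N m; "eef_pos": TCP position; "eef_rot": TCP orientation; "wrist_force": force on the tool from outside, world axes, zero at the start; "moment": the same for the moment, N m; "finger_gap": finger opening in mm.
Only numpy, scipy, OpenCV 4.12 (cv2) and the standard library are available. Lean on these libraries where they do the work, as an engineer would, in place of code of your own. Each camera call takes 0.05 s, during which the arm holds its last target.

### The job

Put the finned power module flat into the empty pocket of the aluminium tray, then slide the loaded tray, handle towards you, into the test bay until it is fully home against the stop, its near rim flush with the bay's mouth. Let go, and leave everything else on the bench where it stands.

Things in the scene. Friction and masses are not known exactly. Their poses are not given: they have to be found in the camera images.
- tray_center (a point): Centre of the loose aluminium tray, 5 mm above its underside. 120 mm deep (x) x 160 mm wide (y), rim 10 mm high, walls and floor 4 mm; 0.4 kg; it slides flat on the bench, +x side towards the bay (x into the bay, z up). A green board with two black capacitors (35 mm across, tops 51 mm over the bench, 35 mm or more beyond the pocket's edge) is fixed on its +y half; its -y half is the empty pocket.
- tray_handle (a point): Middle of the tray's handle, 36 mm over the bench: a black upright fin on the tray's near (-x) rim, 14 mm thick along the tray's y, 45 mm long along x (tray x -105 to -60 mm), top 55 mm over the bench. This point is at tray x -82.5 mm, y 0; axes as the tray's. Pinch it across its 14 mm with the gripper leaning back from the bay.
- tray_pocket (a point): Centre of the floor of the tray's empty pocket, 4 mm above the tray's underside, at tray x 0, y -36 mm. Pocket 112 mm (tray x) x 60 mm (tray y), edged along its length by two ribs 8 mm high above its floor, at its ends by the tray's rim (6 mm above it). Axes as the tray's.
- module_center (a point): Centre of the loose finned power module, 22.5 mm above its underside: block 100 mm (x) x 50 mm (y) x 45 mm high, black base under upright aluminium fins along its length; 0.28 kg. It lies flat on the bench, its length roughly along world x. In the pocket its length lies along the tray's x, either way round.
- bay_mouth (a point): Middle of the test bay's mouth, at bench level: x into the bay, y left, z up. The bay is a white bottomless frame bolted to the bench, mouth towards the robot. Channel 166 mm wide between walls; flared lead-ins reach 28 mm out in front. Back stop 120 mm inside: at home the tray's centre is 60 mm inside. Slot lips over the tray's rim begin 30 mm inside, 18 mm above the bench, 144 mm apart.
- bay_head (a point): Middle of the underside of the grey instrument head that bridges the bay's mouth, 150 mm above the bench. The head reaches from 35 mm in front of the mouth to 45 mm behind it, 182 mm wide, 80 mm high; a clear cover at its underside height closes the top behind it. With the tray home it overhangs the handle's middle by 12 mm, so an upright gripper cannot stand there. Axes as the bay's.
- keypad: Bystander: white handheld keypad 140 x 75 x 30 mm lying flat, long way roughly along world x. Origin under its centre.
- spool: Bystander: solder spool, 64 mm across, 50 mm high, standing. Origin under its centre.
- capacitor: Bystander: big black can capacitor, 52 mm across, 68 mm high, standing. Origin under its centre.
- transformer: Bystander: black adapter block 110 x 65 mm, 67 mm high over its terminals. Origin under its centre.
- mug: Bystander: white mug, 80 mm across, 95 mm high. Origin under its centre.
- screwdriver: Bystander: screwdriver lying on the bench, about 200 mm long.
Not all that is in view belongs to the job. Leave any red or yellow look-alike of the part that bears module_center alone.

How it is judged:
By the outcome, as a careful person would: the job done as asked, in the order asked, and still so for the second after the job is handed in, with the robot touching nothing.
It also fails if it takes over 70 s, if anything falls off the work surface, if the arm or the gripper's body presses on something with over 40 N, if the wrist force passes 120 N, or if a joint passes its speed limit or range.

## Working session

There is one attempt and no reset: what is moved stays moved. The work goes in short steps, Python scripts to look and compute and a tool call to move; the robot and the scene stay as the last step left them, time stands still between calls to the robot, and variables do not carry over. Pictures are saved under pics/ and viewed, and the job is handed in when it is done.

Besides the shell and the picture viewer there is one more tool, called after ">>>" as name(argument=value, ...) on one line, values as JSON. jog_arm: Moves the arm, as the interface text tells. Its arguments: {"type":"object","properties":{"turn":{"type":"array","items":{"type":"array","items":{"type":"number"}}},"dp":{"type":"array","items":{"type":"array","items":{"type":"number"}}},"gripper":{"type":"array","items":{"type":"number"}},"grip_force":{"type":"number"}},"required":["turn","dp","gripper"]}

```bash
mkdir -p pics
cat > h.py <<'E'
import numpy as np, cv2
from cell import manip, camera, calibration, order
def snap(name,tag):
    p,d=camera(name); np.savez(f'{tag}.npz',p=p,d=d); cv2.imwrite(f'pics/{tag}.png',p[:,:,::-1]); return p,d
def pts(name,d):
    c=calibration(name); h,w=d.shape
    uv=np.stack(np.meshgrid(np.arange(w),np.arange(h)),-1).reshape(-1,1,2).astype(np.float32)
    n=cv2.undistortPoints(uv,np.array(c['K'],float),np.array(c['distortion'],float)).reshape(h,w,2)
    P=np.dstack([n*d[...,None],d]); T=np.array(c['world_from_camera'])
    W=P@T[:3,:3].T+T[:3,3]; W[d==0]=np.nan; return W
E
python3 - <<'E'
from h import *
for n in('scene','top'):
    p,d=snap(n,n+'0'); print(n,np.array(calibration(n)['world_from_camera']).round(2).tolist())
print(manip.read_state())
E
```

```text
scene [[-0.8, 0.33, -0.5, 1178.46], [0.6, 0.47, -0.65, 849.13], [0.02, -0.82, -0.58, 891.96], [0.0, 0.0, 0.0, 1.0]]
top [[-0.0, -1.0, 0.04, 449.99], [-1.0, -0.0, -0.01, -13.87], [0.01, -0.04, -1.0, 1502.08], [0.0, 0.0, 0.0, 1.0]]
{'clock': 0.1, 'joints': array([ 1.25138706e+00,  3.00455941e-01,  1.52151012e+00, -2.46838046e-05,
        1.32073548e+00, -6.65870648e-02]), 'qd': array([ 0.0009233 ,  0.00013068, -0.00062499, -0.00246022, -0.00037527,
        0.00035006]), 'effort': array([ 1.03213697e-03, -5.32659960e+01, -3.53285587e+01,  7.08943186e-02,
        2.35424400e-02, -5.58960767e-05]), 'eef_pos': array([137.50131952, 532.28379839, 204.92467366]), 'eef_rot': array([ 3.09656372,  1.56968718, -1.86864134]), 'wrist_force': array([-0.32398087,  0.18668229, -0.19701002]), 'moment': array([-0.02421875,  0.01019191,  0.00991208]), 'finger_gap': 93.92003353260303}
```

View pics/top0.png

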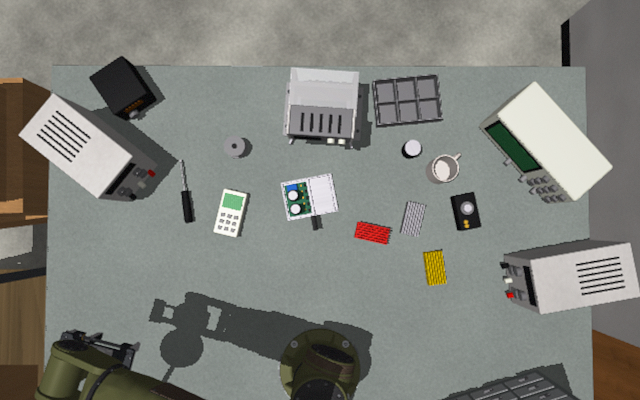

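View pics/scene0.png

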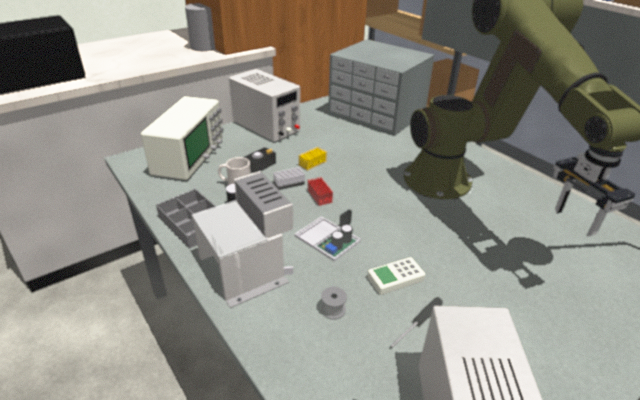

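Top view: there are three finned blocks, red (373,232), yellow (435,267) and grey aluminium (413,218). The grey one has the bare aluminium fins on a black base and lies roughly along world x, so it is the module. The tray is at (310,197) with its handle at (317,222), and the bay is at (321,107). I'll confirm the module in an enlarged crop and measure.

Run:
```python
from h import *
z=np.load('top0.npz');p,d=z['p'],z['d'];W=pts('top',d);np.save('W0.npy',W)
a=cv2.resize(p[160:290,260:460],None,fx=4,fy=4,interpolation=cv2.INTER_CUBIC)
cv2.imwrite('pics/crop0.png',a[:,:,::-1])
a=cv2.resize(p[60:160,260:400],None,fx=5,fy=5,interpolation=cv2.INTER_CUBIC)
cv2.imwrite('pics/crop1.png',a[:,:,::-1])
def rect(m,n):
    q=W[m]; r=cv2.minAreaRect(q[:,:2].astype(np.float32)); print(n,len(q),r,'z',np.percentile(q[:,2],[5,50,95]).round(1))
Z=W[...,2]
print('bench z',np.nanmedian(Z[240:260,200:300]))
def box(u0,v0,u1,v1):
    m=np.zeros(d.shape,bool);m[v0:v1,u0:u1]=1;return m
rect(box(395,196,432,242)&(Z>35),'module')
rect(box(352,218,395,248)&(Z>25),'red')
rect(box(420,246,450,290)&(Z>25),'yellow')
rect(box(275,170,345,236)&(Z>5),'tray+handle')
rect(box(275,170,345,236)&(Z>48),'tall')
rect(box(305,212,330,236)&(Z>35),'handle')
rect(box(275,60,368,152)&(Z>200),'head')
rect(box(275,60,368,152)&(Z>140)&(Z<170),'cover')
rect(box(275,60,368,152)&(Z>10)&(Z<30),'low')
for n,b in dict(mug=(422,150,465,185),cap=(400,135,424,160),trafo=(448,190,483,233),keypad=(210,186,252,240),spool=(222,134,250,160)).items(): rect(box(*b)&(Z>15),n)
```

```text
bench z -0.03182237078385697
module 340 ((459.53924560546875, -286.0552062988281), (52.277278900146484, 99.51261901855469), 76.57098388671875) z [36.1 43.  49. ]
red 283 ((416.30535888671875, -161.00479125976562), (100.31829071044922, 49.78285598754883), 77.57223510742188) z [25.6 43.8 49.4]
yellow 539 ((309.9811706542969, -352.37652587890625), (100.4190444946289, 51.29302978515625), 7.786314487457275) z [26.7 40.5 49. ]
tray+handle 1433 ((511.69403076171875, 31.830772399902344), (203.10366821289062, 215.48300170898438), 0.2877233028411865) z [ 5.3  9.2 54.2]
tall 236 ((481.7214660644531, 55.47257995605469), (142.5935516357422, 50.68449783325195), 36.92052459716797) z [48.5 52.6 57.4]
handle 70 ((447.75079345703125, 15.931217193603516), (44.47373580932617, 13.607091903686523), 11.475946426391602) z [49.7 54.6 58.7]
head 2177 ((714.3075561523438, -4.976264953613281), (182.94320678710938, 92.45477294921875), 85.42005920410156) z [214.2 229.4 234. ]
cover 2596 ((782.38232421875, -9.373016357421875), (194.0260772705078, 207.05661010742188), 86.02558898925781) z [150.  154.6 159.3]
low 46 ((789.3804931640625, -15.509780883789062), (247.90966796875, 206.82167053222656), 86.24679565429688) z [10.3 13.5 26.9]
mug 472 ((611.8118896484375, -384.20947265625), (78.97700500488281, 106.33840942382812), 11.291731834411621) z [22.4 69.8 97. ]
cap 273 ((672.9801635742188, -279.34521484375), (47.69179916381836, 49.17869186401367), 85.71624755859375) z [27.2 66.5 72.5]
trafo 858 ((482.5529479980469, -449.7203369140625), (109.76690673828125, 67.88179779052734), 11.319870948791504) z [29.  49.4 57.5]
keypad 1131 ((478.3682861328125, 274.2992248535156), (76.18055725097656, 139.79403686523438), 76.9559326171875) z [23.9 29.6 35.3]
spool 352 ((681.5424194335938, 260.3666687011719), (62.2431526184082, 62.11750030517578), 8.65408706665039) z [44.1 50.2 55.4]
```

View pics/crop0.png

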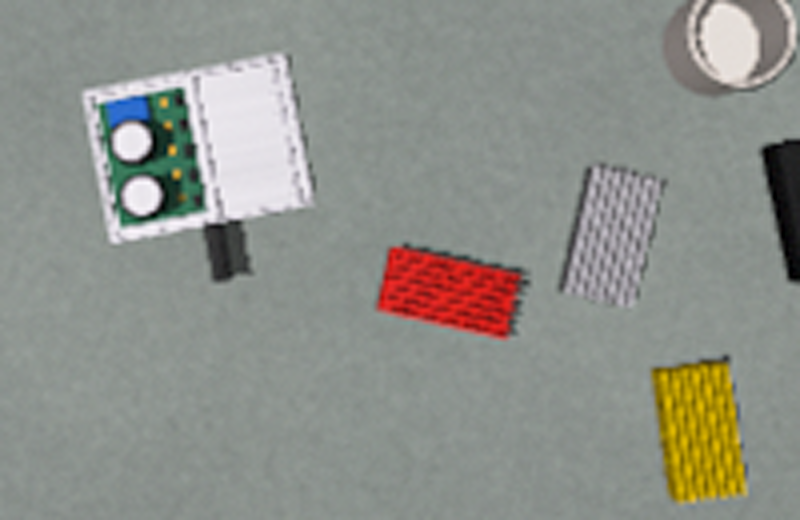

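View pics/crop1.png

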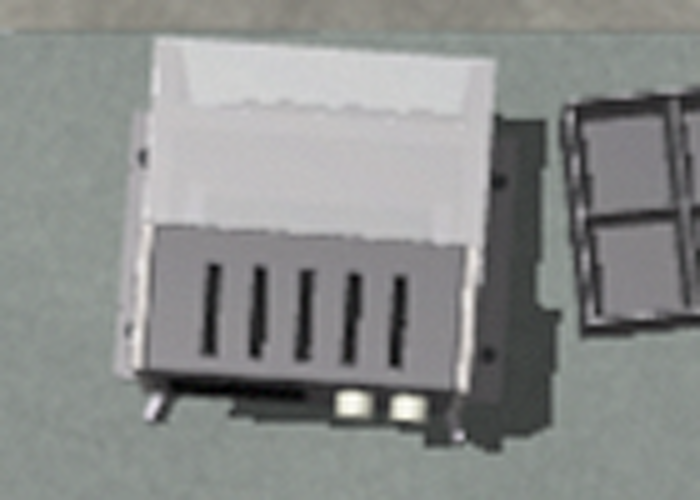

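The crop confirms that the bare-metal module is the grey one at (413,218), with the look-alikes red and yellow. Next I'll refine the poses from contours cast onto planes at the known heights.

```bash
cat >> h.py <<'E'
def ray(name,uv,z):
    c=calibration(name)
    n=cv2.undistortPoints(np.array(uv,np.float32).reshape(-1,1,2),np.array(c['K'],float),np.array(c['distortion'],float)).reshape(-1,2)
    T=np.array(c['world_from_camera']); D=np.c_[n,np.ones(len(n))]@T[:3,:3].T
    return T[:3,3]+D*((z-T[2,3])/D[:,2])[:,None]
def rect(name,m,z,n=''):
    c,_=cv2.findContours(m.astype(np.uint8),cv2.RETR_EXTERNAL,cv2.CHAIN_APPROX_NONE); c=max(c,key=cv2.contourArea)
    q=ray(name,c.reshape(-1,2),z)[:,:2].astype(np.float32); r=cv2.minAreaRect(q); print(n,np.round(r[0],1),np.round(r[1],1),round(r[2],2)); return r
def box(u0,v0,u1,v1):
    m=np.zeros((400,640),bool);m[v0:v1,u0:u1]=1;return m
E
python3 - <<'E'
from h import *
z=np.load('top0.npz');p,d=z['p'].astype(int),z['d'];Z=np.load('W0.npy')[...,2]
print('px mm',ray('top',[[320,200],[321,200]],0)[:,:2])
s=p.max(2)-p.min(2);g=p.mean(2)
b=np.median(p[240:260,200:300].reshape(-1,3),0);print('bench',b)
df=np.abs(p-b).max(2)
m=box(392,194,434,244)&(g>125)&(s<25); m2=box(392,194,434,244)&(Z>20)
rect('top',m,45,'mod col');rect('top',m2,45,'mod dep')
white=box(275,168,345,222)&(g>165)
m=white; 
m=cv2.morphologyEx(white.astype(np.uint8),cv2.MORPH_CLOSE,np.ones((9,9)))
rect('top',m,10,'tray')
m=box(305,212,330,236)&(Z>40);rect('top',m,55,'handle')
m=box(275,60,368,152)&(Z>195);r=rect('top',m,230,'head dep')
m=box(288,100,362,142)&(g<135)&(s<20)&(Z>120);r=rect('top',m,230,'head col');print(cv2.boxPoints(r))
m=box(275,60,368,152)&(Z>130);r=rect('top',m,153,'all');print(cv2.boxPoints(r))
for v in (135,110): print([(int(a)) for a in Z[v,276:370:3]])
for u in (300,320,345): print(u,[(int(a)) for a in Z[62:156:2,u]])
E
```

```text
px mm [[519.26913936  -0.84188733]
 [519.26924274  -3.9793049 ]]
bench [141. 148. 144.]
mod col [ 461. -283.] [125.3 149.8] 89.65
mod dep [ 459.9 -283.7] [54.  99.8] 76.18
tray [529.5  33.8] [123.3 162.5] 10.87
handle [447.8  15.9] [44.3 13.6] 11.38
head dep [710.6  -4.8] [181.5  97.1] 86.13
head col [712.3  -4.1] [ 91.7 173.7] 0.07
[[666.3494    82.6932  ]
 [666.5765   -91.02447 ]
 [758.30707  -90.904594]
 [758.08      82.81307 ]]
all [780.2  -9.1] [194.7 210.8] 85.78
[[ 667.9434    -98.442505]
 [ 878.13873  -113.94498 ]
 [ 892.4628     80.27281 ]
 [ 682.2675     95.77528 ]]
[0, 4, 3, 4, 210, 216, 214, 220, 223, 228, 228, 231, 230, 228, 229, 233, 230, 233, 232, 232, 226, 231, 232, 229, 229, 228, 227, 5, 6, 2, -7, 0]
[-1, -1, -4, 5, 229, 229, 227, 226, 231, 228, 232, 236, 227, 228, 232, 234, 227, 227, 228, 228, 228, 225, 228, 229, 231, 230, 228, 0, -1, 0, -2, -5]Traceback (most recent call last):
  File "<stdin>", line 18, in <module>
ValueError: cannot convert float NaN to integer
```

Run:
```python
from h import *
z=np.load('top0.npz');p,d=z['p'].astype(int),z['d'];W=np.load('W0.npy');Z=W[...,2]
g=p.mean(2)
# head: rotate by yaw, look at profile along bay x
for yaw in (-4.2,):
    a=np.radians(yaw);ex=np.array([np.cos(a),np.sin(a)]);ey=np.array([-ex[1],ex[0]])
    m=box(270,60,372,156)&(Z>140)
    q=W[m];s=q[:,:2]@ex;t=q[:,:2]@ey
    print('s of wide',np.percentile(s,[0.5,1,50,99,99.5]),'t',np.percentile(t,[.5,1,99,99.5]))
    for s0 in range(650,780,6):
        k=(abs(s-s0)<3)&(abs(t-45)<60)
        if k.sum(): print(s0,k.sum(),np.percentile(q[k,2],[5,50,95]).round(0), np.median(g[m][k]).round(0))
    for zl,zh,n in((222,240,'headtop'),(165,215,'headside'),(140,163,'cover')):
        k=(q[:,2]>zl)&(q[:,2]<zh);print(n,k.sum(),'s',np.percentile(s[k],[1,99]),'t',np.percentile(t[k],[1,99]))
# straight line fits on the cover/head boundary edges in the picture: left & right extents
    k=(Z>140)&box(270,60,372,156)
    for nm,f in(('L',np.argmax),('R',None)):
        P=[]
        for v in range(72,140,2):
            u=np.where(k[v])[0]
            if len(u)>20: P.append((u[0] if nm=='L' else u[-1],v))
        print(nm,P[::3])
```

```text
s of wide [669.20074723 674.28522826 779.67860464 880.958055   882.438189  ] t [-48.11726194 -46.5931666  141.46013807 143.09374413]
668 27 [194. 201. 207.] 154.0
674 76 [175. 201. 216.] 24.0
680 207 [158. 220. 232.] 62.0
686 103 [226. 230. 234.] 144.0
692 99 [226. 230. 235.] 131.0
698 97 [226. 230. 235.] 138.0
704 100 [225. 229. 234.] 128.0
710 101 [226. 230. 235.] 134.0
716 100 [226. 230. 235.] 129.0
722 97 [226. 230. 234.] 132.0
728 103 [226. 230. 234.] 128.0
734 100 [227. 230. 235.] 129.0
740 93 [226. 230. 235.] 136.0
746 97 [226. 230. 234.] 136.0
752 98 [226. 230. 234.] 135.0
758 50 [224. 228. 231.] 132.0
776 44 [151. 155. 159.] 171.0
headtop 2012 s [678.31845263 756.98717359] t [-41.72874932 135.99895703]
headside 249 s [666.49548411 679.87440545] t [-40.87598633 134.7892014 ]
cover 2580 s [709.75576117 882.4028672 ] t [-47.93372334 142.88942574]
L [(np.int64(291), 72), (np.int64(291), 78), (np.int64(290), 84), (np.int64(290), 90), (np.int64(290), 96), (np.int64(290), 102), (np.int64(288), 108), (np.int64(288), 114), (np.int64(288), 120), (np.int64(287), 126), (np.int64(287), 132), (np.int64(289), 138)]
R [(np.int64(359), 72), (np.int64(358), 78), (np.int64(358), 84), (np.int64(357), 90), (np.int64(357), 96), (np.int64(357), 102), (np.int64(356), 108), (np.int64(356), 114), (np.int64(355), 120), (np.int64(355), 126), (np.int64(354), 132), (np.int64(353), 138)]
```

Run:
```python
from h import *
p=cv2.imread('pics/scene0.png')
cv2.imwrite('pics/crop2.png',cv2.resize(p[160:310,170:370],None,fx=4,fy=4,interpolation=cv2.INTER_CUBIC))
```

```text
(no output)
```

View pics/crop2.png

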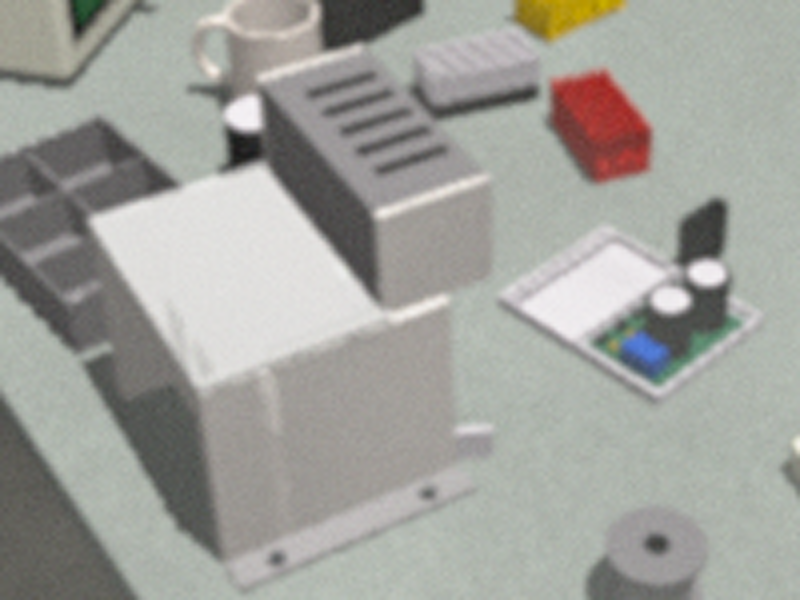

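```bash
cat >> h.py <<'E'
from scipy.spatial.transform import Rotation as Rn
def pose():
    s=manip.read_state(); return np.array(s['eef_pos']),Rn.from_euler('xyz',s['eef_rot']).as_matrix(),s
def Rdown(yaw,lean=0,sgn=1):
    """jaws along sgn*y axis of frame yaw(deg); lean deg: tool tips forward (+x of frame)"""
    l=np.radians(lean); F=Rn.from_euler('z',yaw,degrees=True).as_matrix()
    x=np.array([np.sin(l),0,-np.cos(l)]); z=np.array([0,sgn,0.]); y=np.cross(z,x)
    return F@np.stack([x,y,z],1)
def plan(p1,R1,n=None,vmax=50,wmax=9.5,p0=None,R0=None):
    p,R,s=pose()
    if p0 is not None:p,R=np.array(p0,float),R0
    p1=np.array(p1,float); rv=Rn.from_matrix(R.T@R1).as_rotvec(degrees=True)
    k=n or int(max(1,np.ceil(np.linalg.norm(p1-p)/vmax),np.ceil(np.linalg.norm(rv)/wmax)))
    T=[];D=[];
    for i in range(k):
        Ri=R@Rn.from_rotvec(rv*i/k,degrees=True).as_matrix()
        D.append(np.round(Ri.T@(p1-p)/k/10,2).tolist());T.append(np.round(rv/k,2).tolist())
    print(k,'rows; dist',np.linalg.norm(p1-p).round(1),'rot',rv.round(1))
    for i in range(0,k,8): print(' turn',T[i:i+8],'\n dp',D[i:i+8])
    return p1,R1
E
python3 - <<'E'
from h import *
p,R,s=pose();print(R.round(3));
# edges of the cover/head sides -> yaw; module refine
W=np.load('W0.npy');Z=W[...,2]
m=box(270,60,372,156)
k=m&(Z>140)&(Z<168);q=W[k]
for side in(1,-1):
    P=[]
    for x in range(770,880,5):
        a=q[abs(q[:,0]-x)<2.5]; 
        if len(a)>10:P.append((x,side*np.sort(side*a[:,1])[-2:].mean()))
    P=np.array(P);f=np.polyfit(P[:,0],P[:,1],1);print('side',np.degrees(np.arctan(f[0])),np.polyval(f,715),np.std(P[:,1]-np.polyval(f,P[:,0])))
q=W[m&(Z>222)]
for side in(1,-1):
    P=[]
    for y in range(-80,80,5):
        a=q[abs(q[:,1]-y)<2.5]; P.append((y,side*np.sort(side*a[:,0])[-1:].mean()))
    P=np.array(P);f=np.polyfit(P[:,0],P[:,1],1);print('front/back',np.degrees(-np.arctan(f[0])),np.polyval(f,-4),np.std(P[:,1]-np.polyval(f,P[:,0])))
for sg in(1,-1):
  plan([460,200,200],Rdown(-13.5,0,sg))
E
```

```text
[[-0.    -0.968  0.25 ]
 [-0.001  0.25   0.968]
 [-1.     0.    -0.001]]
side 14.81078847968176 47.69065207136296 21.836117516629592
side -3.9936246220645746 -100.08766076024565 1.1523596464160508
front/back -3.9471097949500904 758.5764184058017 1.046518497092073
front/back -4.283141901459646 679.9224268006869 0.5909623751641772
10 rows; dist 463.1 rot [-1.  -0.1 -0. ]
 turn [[-0.1, -0.01, -0.0], [-0.1, -0.01, -0.0], [-0.1, -0.01, -0.0], [-0.1, -0.01, -0.0], [-0.1, -0.01, -0.0], [-0.1, -0.01, -0.0], [-0.1, -0.01, -0.0], [-0.1, -0.01, -0.0]] 
 dp [[0.05, -3.95, -2.41], [0.05, -3.95, -2.42], [0.05, -3.95, -2.42], [0.05, -3.94, -2.43], [0.05, -3.94, -2.44], [0.05, -3.93, -2.44], [0.05, -3.93, -2.45], [0.05, -3.92, -2.46]]
 turn [[-0.1, -0.01, -0.0], [-0.1, -0.01, -0.0]] 
 dp [[0.05, -3.92, -2.46], [0.05, -3.92, -2.47]]
19 rows; dist 463.1 rot [ 1.79e+02 -0.00e+00  1.00e-01]
 turn [[9.42, -0.0, 0.01], [9.42, -0.0, 0.01], [9.42, -0.0, 0.01], [9.42, -0.0, 0.01], [9.42, -0.0, 0.01], [9.42, -0.0, 0.01], [9.42, -0.0, 0.01], [9.42, -0.0, 0.01]] 
 dp [[0.03, -2.08, -1.27], [0.03, -2.26, -0.91], [0.03, -2.38, -0.53], [0.03, -2.43, -0.13], [0.03, -2.42, 0.27], [0.03, -2.35, 0.66], [0.03, -2.21, 1.04], [0.03, -2.01, 1.38]]
 turn [[9.42, -0.0, 0.01], [9.42, -0.0, 0.01], [9.42, -0.0, 0.01], [9.42, -0.0, 0.01], [9.42, -0.0, 0.01], [9.42, -0.0, 0.01], [9.42, -0.0, 0.01], [9.42, -0.0, 0.01]] 
 dp [[0.03, -1.75, 1.69], [0.03, -1.45, 1.96], [0.03, -1.11, 2.17], [0.03, -0.74, 2.32], [0.03, -0.35, 2.41], [0.03, 0.05, 2.44], [0.03, 0.45, 2.4], [0.03, 0.83, 2.29]]
 turn [[9.42, -0.0, 0.01], [9.42, -0.0, 0.01], [9.42, -0.0, 0.01]] 
 dp [[0.03, 1.2, 2.12], [0.03, 1.53, 1.9], [0.03, 1.82, 1.62]]
```

>>> jog_arm(turn=[[0, 0, 0], [0, 0, 0], [0, 0, 0], [0, 0, 0], [0, 0, 0], [0, 0, 0], [0, 0, 0], [0, 0, 0]], dp=[[0, -3.9, -2.4], [0, -3.9, -2.4], [0, -3.9, -2.4], [0, -3.9, -2.4], [0, -3.9, -2.4], [0, -3.9, -2.4], [0, -3.9, -2.4], [0, -3.9, -2.4]], gripper=[0, 0, 0, 0, 0, 0, 0, 0])

```text
clock: 1.1
eef_pos: [396.7, 261.0, 203.1]
eef_rot: [2.822, 1.566, -2.138]
wrist_force: [-0.3, 0.7, -0.4]
finger_gap: 93.9
```

Run:
```python
from h import *
p,R,s=pose();print(p,s['joints'],s['clock'],s['qd'].round(2))
plan([460,-285,130],Rdown(-13.5))
```

```text
[396.73934993 260.99524245 203.12431083] [ 0.50601484  0.13655153  1.72553774 -0.00234867  1.28365428 -0.81631069] 1.1 [-0.78  0.12 -0.13 -0.    0.01 -0.78]
12 rows; dist 554.5 rot [-0.7 -0.3 -0.1]
 turn [[-0.06, -0.02, -0.01], [-0.06, -0.02, -0.01], [-0.06, -0.02, -0.01], [-0.06, -0.02, -0.01], [-0.06, -0.02, -0.01], [-0.06, -0.02, -0.01], [-0.06, -0.02, -0.01], [-0.06, -0.02, -0.01]] 
 dp [[0.63, -1.63, -4.28], [0.62, -1.62, -4.28], [0.62, -1.62, -4.28], [0.62, -1.61, -4.28], [0.62, -1.61, -4.29], [0.62, -1.61, -4.29], [0.62, -1.6, -4.29], [0.62, -1.6, -4.29]]
 turn [[-0.06, -0.02, -0.01], [-0.06, -0.02, -0.01], [-0.06, -0.02, -0.01], [-0.06, -0.02, -0.01]] 
 dp [[0.61, -1.59, -4.29], [0.61, -1.59, -4.3], [0.61, -1.58, -4.3], [0.61, -1.58, -4.3]]
```

>>> jog_arm(turn=[[0, 0, 0], [0, 0, 0], [0, 0, 0], [0, 0, 0], [0, 0, 0], [0, 0, 0], [0, 0, 0], [0, 0, 0]], dp=[[0, -1.6, -4.6], [0, -1.6, -4.6], [0, -1.6, -4.6], [0, -1.6, -4.6], [0, -1.6, -4.6], [0, -1.6, -4.6], [0, -1.6, -4.6], [0, -1.6, -4.6]], gripper=[0, 0, 0, 0, 0, 0, 0, 0])

```text
clock: 2.1
eef_pos: [430.2, -139.8, 203.3]
eef_rot: [2.58, 1.564, -2.38]
wrist_force: [0.9, -0.2, -0.1]
finger_gap: 93.8
```

>>> jog_arm(turn=[[0, 0, 0], [0, 0, 0], [0, 0, 0], [0, 0, 0]], dp=[[0, -1.6, -4.3], [0, -1.6, -4.3], [0, -1.6, -4.3], [0, 0, 0]], gripper=[0, 0, 0, 0])

```text
clock: 2.6
eef_pos: [444.0, -283.7, 202.5]
eef_rot: [2.287, 1.564, -2.676]
wrist_force: [-0.6, -0.3, -0.0]
finger_gap: 94.2
```

Run:
```python
from h import *
p,R,s=pose();print(p,s['joints'],s['clock'],s['qd'].round(2))
p,d=snap('top','top1');W=pts('top',d);Z=W[...,2]
p=p.astype(int);sat=p.max(2)-p.min(2)
cv2.imwrite('pics/c3.png',cv2.resize(p[160:290,330:480].astype(np.uint8)[:,:,::-1],None,fx=5,fy=5,interpolation=cv2.INTER_CUBIC))
plan([460,-285,110],Rdown(-13.5))
```

```text
[ 443.97324966 -283.65519426  202.49105044] [-0.63472817  0.25306256  1.5877096  -0.00670602  1.3041198  -1.95235064] 2.6 [ 0.03 -0.02  0.03  0.01  0.    0.02]
2 rows; dist 94.0 rot [-0.8 -0.3 -0.3]
 turn [[-0.42, -0.13, -0.16], [-0.42, -0.13, -0.16]] 
 dp [[4.62, -0.84, 0.09], [4.63, -0.82, 0.07]]
```

View pics/c3.png

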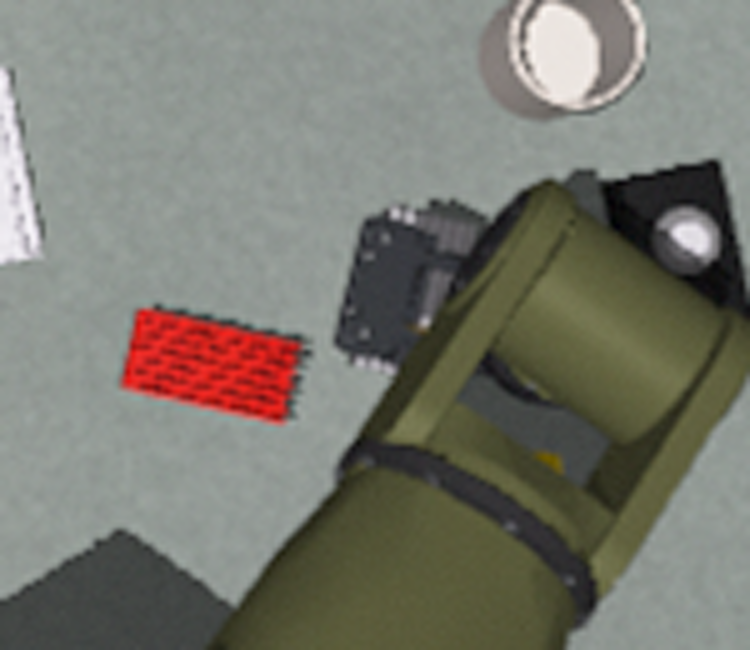

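The picture shows the gripper above the module, with the red block clear to the left at about (215,365) in the crop. I'll descend.

>>> jog_arm(turn=[[-0.4, -0.1, -0.2], [-0.4, -0.1, -0.2], [0, 0, 0]], dp=[[4.6, -0.8, 0.1], [4.6, -0.8, 0.1], [0, 0, 0]], gripper=[0, 0, 0])

```text
clock: 3.02
eef_pos: [460.2, -282.0, 109.3]
eef_rot: [-1.937, 1.568, -0.601]
wrist_force: [-0.6, 0.3, 0.1]
finger_gap: 94.3
```

Run:
```python
from h import *
p,R,s=pose();print(p,s['joints'],s['clock'])
q,d=snap('scene','sc1')
cv2.imwrite('pics/c4.png',cv2.resize(q[100:240,220:380][:,:,::-1],None,fx=5,fy=4.2,interpolation=cv2.INTER_CUBIC))
plan([460,-285,60],Rdown(-13.5))
plan([460,-285,16],Rdown(-13.5))
```

```text
[ 460.19919195 -281.96802462  109.31661142] [-6.17599869e-01  3.74918109e-01  1.65762423e+00  4.92674532e-05
  1.10641237e+00 -1.95416420e+00] 3.025
2 rows; dist 51.6 rot [ 0.1 -0.1  0.3]
 turn [[0.04, -0.06, 0.16], [0.04, -0.06, 0.16]] 
 dp [[2.58, 0.03, -0.12], [2.58, 0.03, -0.12]]
2 rows; dist 95.6 rot [ 0.1 -0.1  0.3]
 turn [[0.04, -0.06, 0.16], [0.04, -0.06, 0.16]] 
 dp [[4.78, 0.05, -0.12], [4.78, 0.03, -0.12]]
```

View pics/c4.png

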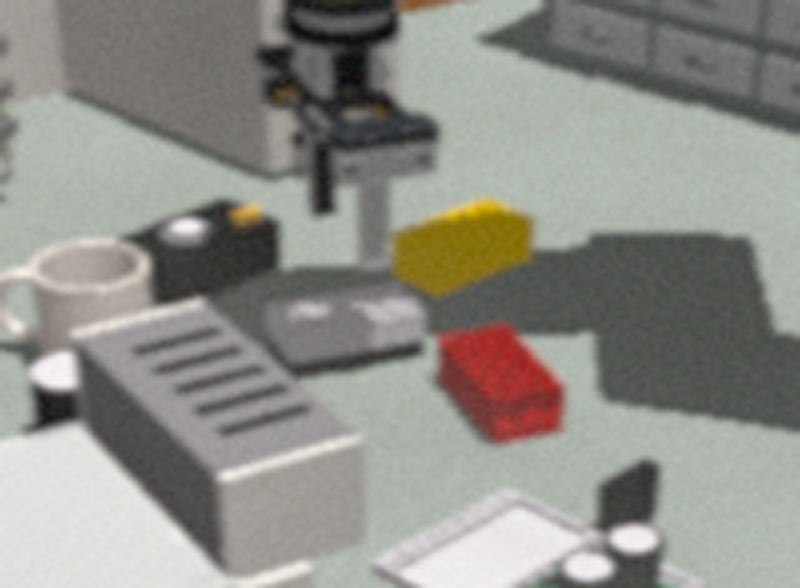

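The fingers straddle the module, which is at about (345,325) in the crop.

>>> jog_arm(turn=[[0, 0, 0.2], [0, 0, 0.2], [0, 0, 0], [0, 0, 0]], dp=[[2.6, 0, -0.1], [2.6, 0, -0.2], [2.6, 0, 0], [1.4, 0, 0]], gripper=[0, 0, 0, 0])

```text
clock: 3.58
eef_pos: [464.8, -287.1, 28.2]
eef_rot: [-2.165, 1.557, -0.827]
wrist_force: [0.1, 0.5, -0.4]
finger_gap: 93.9
```

>>> jog_arm(turn=[[0, 0, 0]], dp=[[0, 0, 0]], gripper=[0])

```text
clock: 3.7
eef_pos: [465.0, -287.1, 29.1]
eef_rot: [-2.157, 1.556, -0.819]
wrist_force: [-0.6, 0.2, -0.5]
finger_gap: 93.8
```

Run:
```python
from h import *
plan([460,-285,15.5],Rdown(-13.5))
```

```text
1 rows; dist 14.6 rot [ 0.2 -0.5  0.7]
 turn [[0.18, -0.45, 0.68]] 
 dp [[1.35, 0.55, 0.1]]
```

>>> jog_arm(turn=[[0.2, -0.4, 0.7], [0, 0, 0]], dp=[[1.4, 0.5, 0.1], [0, 0, 0]], gripper=[0, 0])

```text
clock: 3.95
eef_pos: [461.1, -285.4, 16.3]
eef_rot: [-2.372, 1.569, -1.037]
wrist_force: [-0.1, -0.2, 0.6]
finger_gap: 94.1
```

>>> jog_arm(turn=[[0, 0, 0], [0, 0, 0], [0, 0, 0], [0, 0, 0], [0, 0, 0], [0, 0, 0]], dp=[[0, 0, 0], [0, 0, 0], [0, 0, 0], [0, 0, 0], [0, 0, 0], [0, 0, 0]], gripper=[0.3, 0.5, 0.6, 0.6, 0.6, 0.6], grip_force=25)

```text
clock: 4.7
eef_pos: [461.6, -285.7, 17.3]
eef_rot: [-2.19, 1.567, -0.855]
wrist_force: [-0.2, -0.5, 0.5]
finger_gap: 49.5
```

Run:
```python
from h import *
p,R,s=pose();print(p,s['finger_gap'],s['wrist_force'])
plan([460,-285,16],Rdown(-13.5))
```

```text
[ 461.55456982 -285.74222803   17.31694064] 49.50031679601192 [-0.23977255 -0.50896254  0.48722348]
1 rows; dist 2.2 rot [-0.  -0.1  0.2]
 turn [[-0.03, -0.11, 0.16]] 
 dp [[0.13, 0.17, 0.04]]
```

>>> jog_arm(turn=[[0, 0, 0], [0, 0, 0], [0, 0, 0], [0, 0, 0]], dp=[[-1.5, 0, 0], [-4, 0, 0], [-5, 0, 0], [0, 0, 0]], gripper=[0.6, 0.6, 0.6, 0.6])

```text
clock: 5.2
eef_pos: [460.9, -285.3, 127.5]
eef_rot: [-2.291, 1.568, -0.957]
wrist_force: [0.2, -0.1, -3.2]
finger_gap: 49.5
```

Run:
```python
from h import *
p,R,s=pose();print(p,s['finger_gap'],s['wrist_force'])
q,d=snap('scene','sc2')
cv2.imwrite('pics/c5.png',cv2.resize(q[100:240,220:380][:,:,::-1],None,fx=5,fy=4.2,interpolation=cv2.INTER_CUBIC))
plan([537.5,-2.5,125],Rdown(11.1))
```

```text
[ 460.92518131 -285.26367241  127.48615659] 49.46116998061684 [ 0.23902651 -0.11562064 -3.21249602]
6 rows; dist 292.6 rot [-24.6  -0.   -0.1]
 turn [[-4.11, -0.0, -0.01], [-4.11, -0.0, -0.01], [-4.11, -0.0, -0.01], [-4.11, -0.0, -0.01], [-4.11, -0.0, -0.01], [-4.11, -0.0, -0.01]] 
 dp [[-0.0, -0.15, 4.87], [-0.0, -0.5, 4.85], [0.0, -0.85, 4.8], [0.0, -1.19, 4.73], [0.0, -1.53, 4.63], [0.0, -1.85, 4.51]]
```

View pics/c5.png

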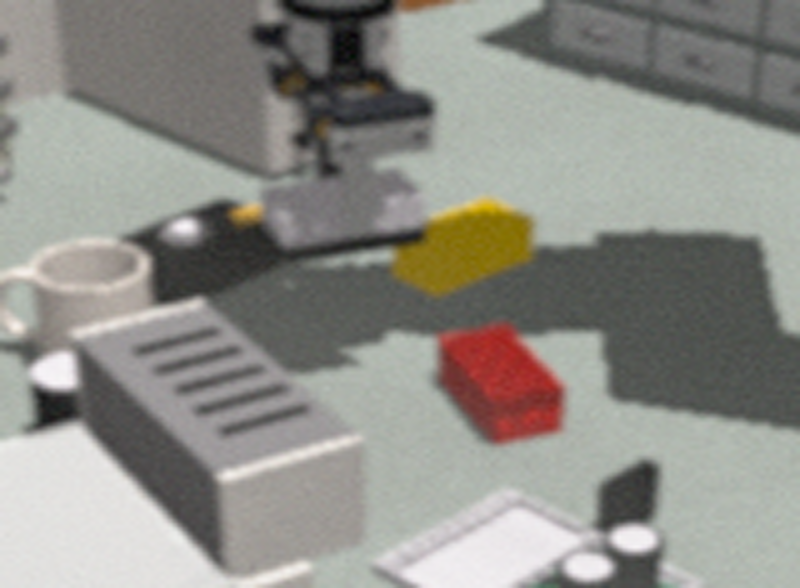

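The module is held level in the gripper, weighs about 3 N, and the neighbouring objects are untouched. I'll carry it to above the pocket.

>>> jog_arm(turn=[[-4.1, 0, 0], [-4.1, 0, 0], [-4.1, 0, 0], [-4.1, 0, 0], [-4.1, 0, 0], [-4.1, 0, 0], [0, 0, 0]], dp=[[0, -0.1, 4.8], [0, -0.5, 4.8], [0, -0.9, 4.8], [0, -1.2, 4.7], [0, -1.5, 4.6], [0, -1.8, 4.4], [0, 0, 0]], gripper=[0.6, 0.6, 0.6, 0.6, 0.6, 0.6, 0.6])

```text
clock: 6.12
eef_pos: [532.5, 4.3, 116.3]
eef_rot: [1.156, 1.555, 2.932]
wrist_force: [-0.5, -0.4, -1.9]
finger_gap: 49.9
```

Run:
```python
from h import *
p,R,s=pose();print(p,s['finger_gap'],s['wrist_force'])
q,d=snap('scene','sc3');q2,d2=snap('top','top3')
cv2.imwrite('pics/c6.png',cv2.resize(q[140:280,240:400][:,:,::-1],None,fx=5,fy=4.2,interpolation=cv2.INTER_CUBIC))
cv2.imwrite('pics/c7.png',cv2.resize(q2[150:250,250:380][:,:,::-1],None,fx=6,fy=6,interpolation=cv2.INTER_CUBIC))
plan([537.5,-2.5,75],Rdown(11.1))
```

```text
[532.48881059   4.34048232 116.34427015] 49.875149208326974 [-0.54483327 -0.41292217 -1.92234185]
1 rows; dist 42.1 rot [ 0.4  0.3 -0.8]
 turn [[0.44, 0.34, -0.85]] 
 dp [[4.14, -0.49, -0.57]]
```

View pics/c6.png

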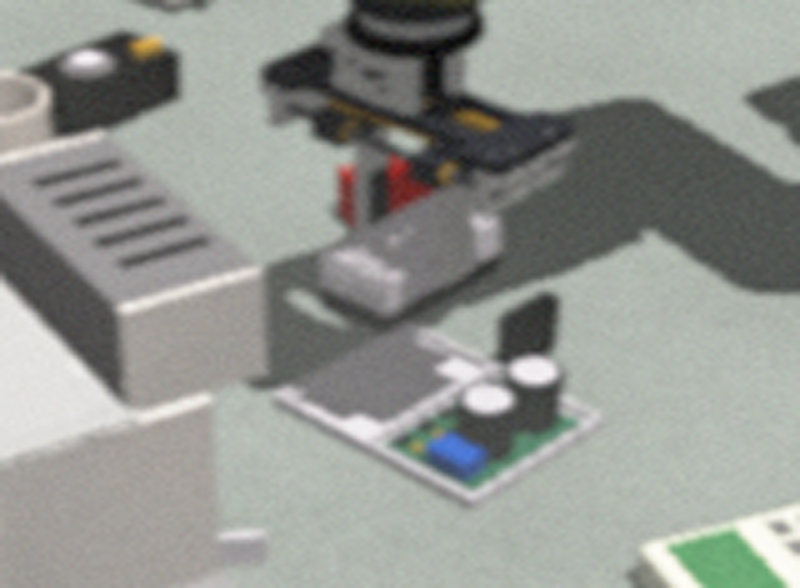

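View pics/c7.png

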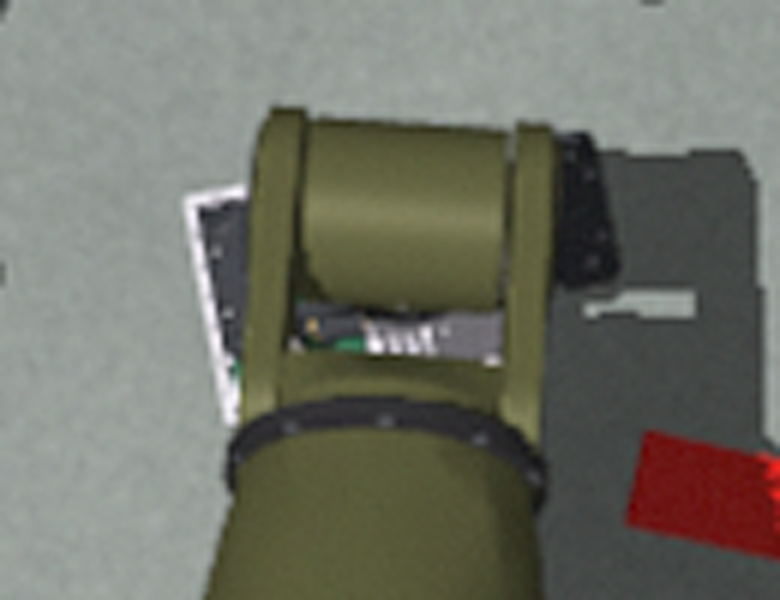

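Run:
```python
from h import *
c=ray('scene',[[295,234.5],[321.2,217],[360.2,239],[333.8,259.8]],9)
print(c.round(1)[:,:2],c.mean(0)); 
for i in range(4): 
    e=c[(i+1)%4]-c[i];print(np.linalg.norm(e).round(1),np.degrees(np.arctan2(e[1],e[0])).round(1))
# module top in scene picture sc0: crop2 corners
z=np.load('scene0.npz');d=z['d'];W=pts('scene',d);Z=W[...,2]
q=W[box(270,160,310,190)&(Z>38)&(Z<52)];print('mod scene',len(q),cv2.minAreaRect(q[:,:2].astype(np.float32)))
q=W[box(330,205,357,235)&(Z>30)&(Z<60)&(z['p'].mean(2)<80)&(z['p'].max(2).astype(int)-z['p'].min(2)<25)];print('handle',len(q),cv2.minAreaRect(q[:,:2].astype(np.float32)),q[:,2].max())
q=W[box(225,170,300,240)&(Z>222)&(Z<240)];print('head',len(q),cv2.minAreaRect(q[:,:2].astype(np.float32)))
```

```text
[[604.3 -27.9]
 [487.8 -51.8]
 [455.7 102.1]
 [576.1 127.6]] [530.9775039  37.4933963   9.       ]
118.9 -168.4
157.2 101.8
123.1 12.0
158.1 -79.7
mod scene 301 ((442.9385681152344, -292.889892578125), (164.14881896972656, 126.67871856689453), 54.75944137573242)
handle 97 ((473.38641357421875, 50.2880859375), (102.81646728515625, 28.47100830078125), 50.35300827026367) 58.94819607699185
head 1387 ((723.36474609375, -3.1005859375), (187.96063232421875, 82.15612030029297), 86.3908920288086)
```

>>> jog_arm(turn=[[0.2, 0.2, -0.5], [0.2, 0.1, -0.3], [0, 0, 0]], dp=[[2.5, -0.3, -0.3], [2.5, -0.2, -0.2], [0, 0, 0]], gripper=[0.6, 0.6, 0.6])

```text
clock: 6.6
eef_pos: [536.4, -5.3, 64.2]
eef_rot: [1.285, 1.568, 3.045]
wrist_force: [0.2, 0.3, -1.8]
finger_gap: 49.9
```

Run:
```python
from h import *
p,R,s=pose();print(p,s['finger_gap'],s['wrist_force'])
plan([538.3,-1,36],Rdown(11.2))
```

```text
[536.3933505   -5.25183796  64.22193965] 49.86777242214484 [ 0.19781525  0.30275562 -1.83462116]
1 rows; dist 28.6 rot [-0.4  0.  -0.2]
 turn [[-0.37, 0.04, -0.15]] 
 dp [[2.82, -0.27, 0.38]]
```

>>> jog_arm(turn=[[-0.4, 0, -0.2], [0, 0, 0], [0, 0, 0]], dp=[[1.4, -0.2, 0.4], [1.4, 0, 0], [0, 0, 0]], gripper=[0.6, 0.6, 0.6])

```text
clock: 6.98
eef_pos: [537.9, -1.7, 35.7]
eef_rot: [-1.371, 1.569, 0.394]
wrist_force: [-0.7, -0.5, -2.3]
finger_gap: 49.9
```

Run:
```python
from h import *
p,R,s=pose();print(p,s['finger_gap'],s['wrist_force'])
q,d=snap('scene','sc4')
cv2.imwrite('pics/c8.png',cv2.resize(q[190:270,280:380][:,:,::-1],None,fx=8,fy=7.5,interpolation=cv2.INTER_CUBIC))
plan([538.3,-1,21],Rdown(11.2))
```

```text
[537.94671723  -1.67337416  35.70620829] 49.86954124263429 [-0.74476729 -0.46880926 -2.28196365]
1 rows; dist 15.4 rot [-0.   0.   0.2]
 turn [[-0.04, 0.01, 0.18]] 
 dp [[1.54, -0.01, 0.07]]
```

View pics/c8.png

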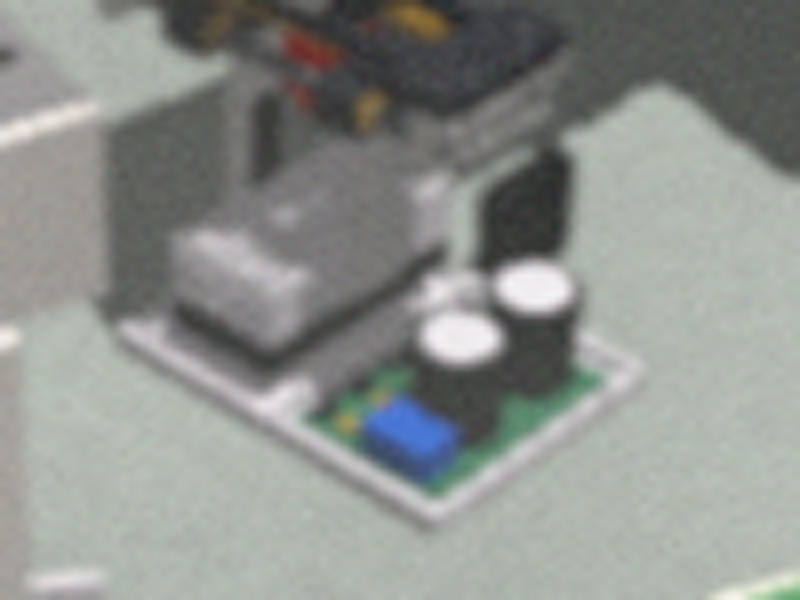

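Run:
```python
from h import *
f=lambda x,y:[280+x/8-0.5,190+y/7.5-0.5]
m=ray('scene',[f(178,310),f(268,362),f(445,248)],18.4)[:,:2]
t=ray('scene',[f(120,325),f(432,522),f(645,370)],9)[:,:2]
print(m.round(1),t.round(1))
e=t[1]-t[0];ey=e/np.linalg.norm(e);ex=np.array([ey[1],-ey[0]]);print(np.degrees(np.arctan2(ex[1],ex[0])),np.linalg.norm(e),np.linalg.norm(t[2]-t[1]))
c=(t[0]+t[2])/2
for q in m: print('tray coords',((q-c)@ex).round(1),((q-c)@ey).round(1))
```

```text
[[584.1 -21.1]
 [575.   24.6]
 [476.4   5.3]] [[601.1 -35.3]
 [575.1 124.8]
 [455.4 101.3]]
9.253917086580234 162.2772346094439 121.96804797486632
tray coords 46.4 -62.4
tray coords 44.8 -15.8
tray coords -55.6 -19.0
```

```bash
cat >> h.py <<'E'
def proj(name,P):
    c=calibration(name);T=np.linalg.inv(np.array(c['world_from_camera']))
    return cv2.projectPoints(np.array(P,float),cv2.Rodrigues(T[:3,:3])[0],T[:3,3],np.array(c['K'],float),np.array(c['distortion'],float))[0].reshape(-1,2)
def rc(c,yaw,lx,ly,z):
    a=np.radians(yaw);ex=np.array([np.cos(a),np.sin(a)]);ey=np.array([-ex[1],ex[0]])
    return [[*(np.array(c)+sx*lx/2*ex+sy*ly/2*ey),z] for sx,sy in((1,-1),(1,1),(-1,1),(-1,-1))]
E
python3 - <<'E'
from h import *
q=np.load('sc4.npz')['p'];S=8
im=np.ascontiguousarray(cv2.resize(q[190:265,285:380],None,fx=S,fy=S,interpolation=cv2.INTER_CUBIC)[:,:,::-1])
def dr(P,col):
    u=(proj('scene',P)-[285,190]+0.5)*S; cv2.polylines(im,[np.round(u).astype(int)],True,col,1)
dr(rc((529.5,34),11.2,120,160,10),(0,0,255))
dr(rc((536.0,-2),11.2,100,50,18.4),(0,255,0))
dr(rc((536.0,-2),11.2,100,50,63.4),(0,255,0))
cv2.imwrite('pics/c9.png',im)
E
```

```text
(no output)
```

View pics/c9.png

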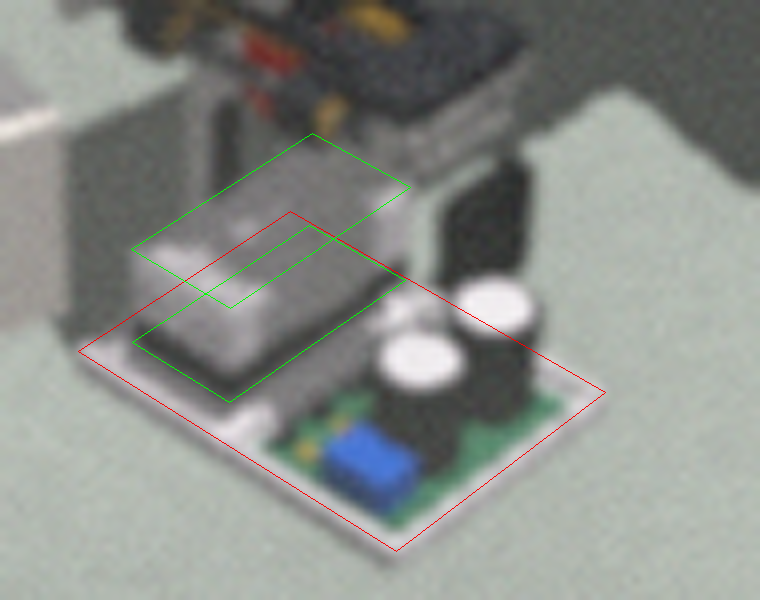

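Run:
```python
from h import *
z=np.load('sc4.npz');q=z['p'];S=14
im=cv2.resize(q[205:248,296:350],None,fx=S,fy=S,interpolation=cv2.INTER_CUBIC)[:,:,::-1]
im=np.clip((im.astype(float)-20)*1.5,0,255).astype(np.uint8)
cv2.imwrite('pics/c10.png',im)
W=pts('scene',z['d']);
for v in range(212,242,2): print(v,[f'{a:.0f}' for a in W[v,298:340:3,2]])
```

```text
212 ['4', '3', '0', '-1', '79', '68', '66', '65', '65', '105', '103', '140', '142', '5']
214 ['1', '-1', '2', '-2', '67', '62', '65', '68', '57', '99', '98', '65', '62', '0']
216 ['4', '3', '4', '-2', '64', '64', '67', '58', '60', '88', '87', '64', '59', '2']
218 ['1', '3', '3', '63', '66', '65', '58', '63', '62', '82', '81', '57', '51', '2']
220 ['-1', '-4', '63', '67', '64', '57', '62', '61', '63', '78', '73', '53', '44', '-2']
222 ['3', '60', '65', '63', '60', '59', '64', '62', '65', '70', '64', '45', '34', '2']
224 ['2', '52', '58', '59', '59', '63', '62', '65', '55', '63', '56', '34', '28', '-2']
226 ['-4', '46', '50', '60', '59', '66', '63', '60', '51', '59', '50', '25', '9', '11']
228 ['2', '36', '44', '54', '55', '63', '59', '51', '43', '47', '23', '3', '7', '13']
230 ['2', '10', '38', '46', '48', '58', '51', '42', '36', '26', '8', '4', '12', '5']
232 ['9', '18', '29', '35', '41', '51', '46', '35', '27', '7', '6', '12', '56', '53']
234 ['15', '8', '23', '30', '34', '45', '29', '27', '3', '6', '11', '52', '53', '52']
236 ['9', '3', '4', '20', '28', '36', '26', '5', '3', '16', '1', '49', '54', '52']
238 ['2', '12', '7', '4', '20', '30', '6', '6', '13', '4', '10', '42', '52', '54']
240 ['1', '0', '10', '5', '8', '10', '4', '14', '5', '7', '6', '34', '45', '48']
```

View pics/c10.png

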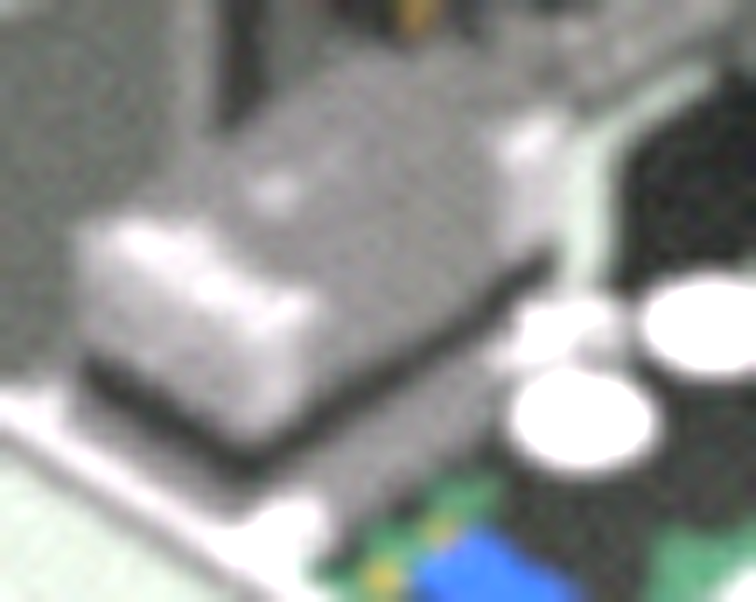

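The module's bottom corners in the crop at (245,470), (88,375) and (553,260) agree with the prediction to about 1 px. It is centred over the pocket, so I'll lower it.

>>> jog_arm(turn=[[0, 0, 0.2], [0, 0, 0], [0, 0, 0]], dp=[[0.7, 0, 0], [0.6, 0, 0], [0, 0, 0]], gripper=[0.6, 0.6, 0.6])

```text
clock: 7.4
eef_pos: [538.8, -1.7, 23.2]
eef_rot: [-1.863, 1.57, -0.097]
wrist_force: [0.1, 0.4, -2.3]
finger_gap: 49.6
```

Run:
```python
from h import *
p,R,s=pose();print(p,s['finger_gap'],s['wrist_force'],s['moment'])
q,d=snap('scene','sc5')
im=cv2.resize(q[205:260,296:360],None,fx=10,fy=10,interpolation=cv2.INTER_CUBIC)[:,:,::-1]
cv2.imwrite('pics/c11.png',np.clip((im.astype(float)-20)*1.5,0,255).astype(np.uint8))
plan([538.3,-1,21],Rdown(11.2))
```

```text
[538.76392142  -1.65020017  23.18734577] 49.58790769510813 [ 0.11543416  0.42290055 -2.26031465] [-0.03672706  0.01806919  0.05238716]
1 rows; dist 2.6 rot [-0. -0.  0.]
 turn [[-0.04, -0.01, 0.05]] 
 dp [[0.24, 0.05, 0.08]]
```

View pics/c11.png

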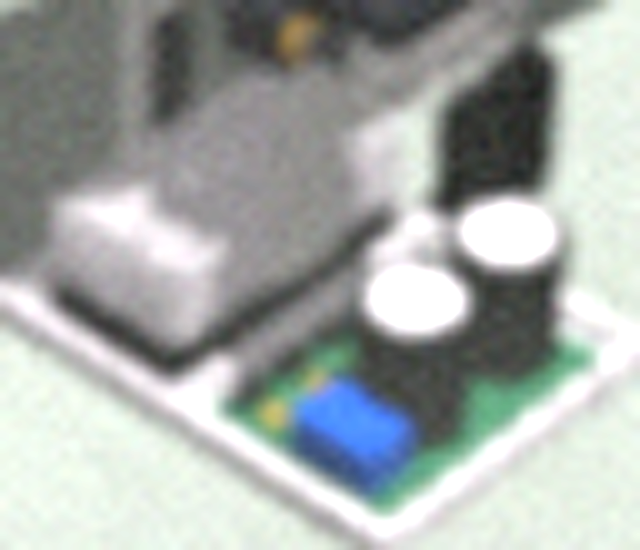

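>>> jog_arm(turn=[[0, 0, 0], [0, 0, 0]], dp=[[0.2, 0, 0], [0, 0, 0]], gripper=[0.6, 0.6])

```text
clock: 7.7
eef_pos: [539.1, -1.7, 21.7]
eef_rot: [-1.845, 1.569, -0.079]
wrist_force: [0.7, 0.4, -3.1]
finger_gap: 49.8
```

>>> jog_arm(turn=[[0, 0, 0], [0, 0, 0]], dp=[[0.2, 0, 0], [0, 0, 0]], gripper=[0.6, 0.6])

```text
clock: 7.95
eef_pos: [539.6, -1.6, 21.7]
eef_rot: [-1.843, 1.568, -0.077]
wrist_force: [0.4, -0.2, -2.6]
finger_gap: 50.0
```

>>> jog_arm(turn=[[0, 0, 0], [0, 0, 0]], dp=[[0.3, 0.1, 0], [0, 0, 0]], gripper=[0.6, 0.6])

```text
clock: 8.2
eef_pos: [540.1, -1.6, 21.5]
eef_rot: [-1.769, 1.564, -0.003]
wrist_force: [-1.3, -0.8, -2.1]
finger_gap: 49.8
```

>>> jog_arm(turn=[[0, 0, 0], [0, 0, 0], [0, 0, 0], [0, 0, 0]], dp=[[0, 0, 0], [0, 0, 0], [0, 0, 0], [0, 0, 0]], gripper=[0.42, 0.34, 0.34, 0.34])

```text
clock: 8.7
eef_pos: [540.2, -1.7, 21.1]
eef_rot: [-1.775, 1.564, -0.009]
wrist_force: [0.2, -0.2, -0.2]
finger_gap: 61.8
```

Run:
```python
from h import *
p,R,s=pose();print(p,s['finger_gap'],s['wrist_force'])
q,d=snap('scene','sc6')
im=cv2.resize(q[205:260,296:360],None,fx=10,fy=10,interpolation=cv2.INTER_CUBIC)[:,:,::-1]
cv2.imwrite('pics/c12.png',np.clip((im.astype(float)-20)*1.5,0,255).astype(np.uint8))
```

```text
[540.16925788  -1.70239571  21.11482249] 61.82258763716938 [ 0.2103272  -0.20823141 -0.20360502]
```

View pics/c12.png

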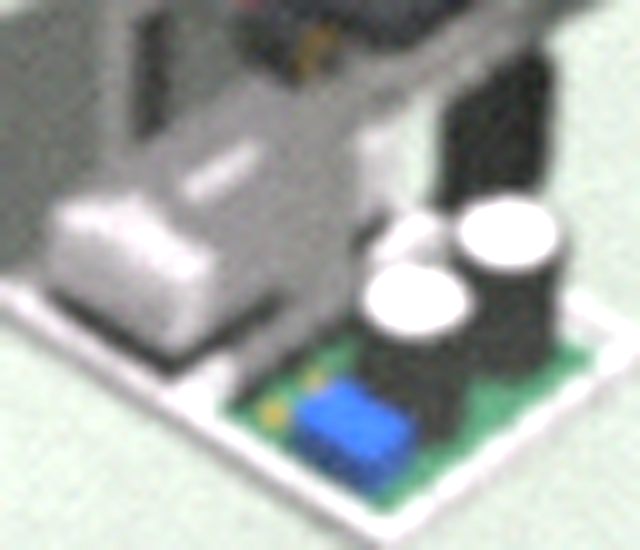

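Released: the opening is 62 mm and the force is near zero. I'll go straight up, then look from above.

>>> jog_arm(turn=[[0, 0, 0], [0, 0, 0], [0, 0, 0], [0, 0, 0], [0, 0, 0]], dp=[[-1.5, 0, 0], [-3, 0, 0], [-5, 0, 0], [-5, 0, 0], [-3, 0, 0]], gripper=[0.34, 0.34, 0.34, 0.34, 0.34])

```text
clock: 9.38
eef_pos: [537.9, -1.6, 203.7]
eef_rot: [-1.751, 1.566, 0.014]
wrist_force: [-0.5, -0.2, -0.3]
finger_gap: 62.0
```

>>> jog_arm(turn=[[0, 0, 0], [0, 0, 0], [0, 0, 0], [0, 0, 0]], dp=[[0, 5, 0], [0, 5, 0], [0, 5, 0], [0, 5, 0]], gripper=[0.34, 0.34, 0.5, 0.5])

```text
clock: 9.88
eef_pos: [338.7, -40.9, 207.7]
eef_rot: [-1.863, 1.556, -0.096]
wrist_force: [1.2, -0.1, 0.6]
finger_gap: 48.2
```

Run:
```python
from h import *
p,R,s=pose();print(p,s['joints'],s['clock'])
q,d=snap('top','top7');q2,_=snap('scene','sc7')
a=cv2.resize(q[150:250,260:360],None,fx=6,fy=6,interpolation=cv2.INTER_CUBIC);cv2.imwrite('pics/c13.png',a[:,:,::-1])
a=cv2.resize(q2[195:270,280:380],None,fx=8,fy=8,interpolation=cv2.INTER_CUBIC);cv2.imwrite('pics/c14.png',a[:,:,::-1])
```

```text
[338.66787545 -40.92228449 207.65337287] [-2.29279465e-01 -2.02363179e-01  2.04245362e+00  2.00013560e-03
  1.28719012e+00 -1.99737555e+00] 9.875
```

View pics/c13.png

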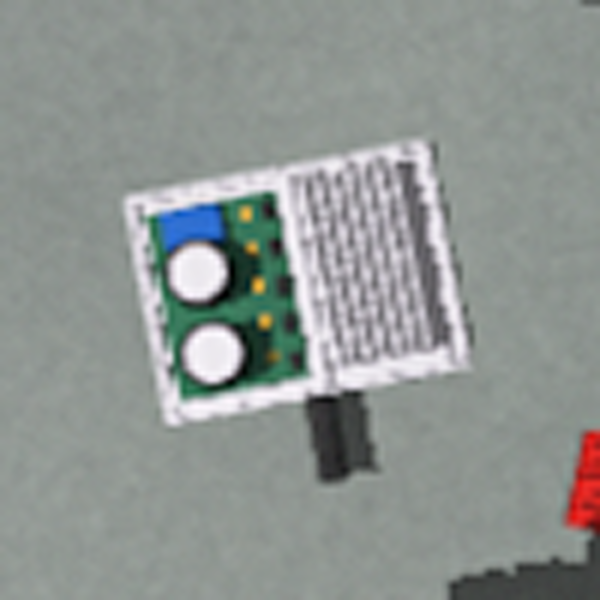

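View pics/c14.png

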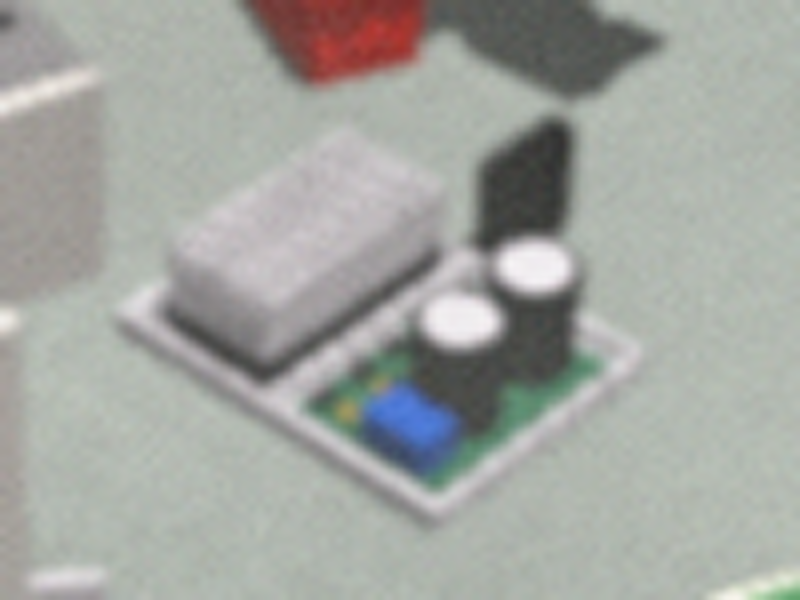

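The module sits inside the pocket, between the ribs and the rims. I'll check that it is flat and measure the tray and handle again.

Run:
```python
from h import *
z=np.load('top7.npz');p,d=z['p'].astype(int),z['d'];W=pts('top',d);Z=W[...,2];g=p.mean(2)
m=box(308,172,338,215)&(Z>40)
r=rect('top',m,49,'module');q=W[m];A=np.c_[q[:,:2]-q[:,:2].mean(0),np.ones(len(q))];f=np.linalg.lstsq(A,q[:,2],rcond=None)[0];print('top plane slope deg',np.degrees(f[:2]),f[2])
m=box(275,168,345,222)&((g>165)|(Z>20))&~(box(308,214,330,240))
m=cv2.morphologyEx(m.astype(np.uint8),cv2.MORPH_CLOSE,np.ones((9,9)));rect('top',m,10,'tray')
m=box(305,212,330,236)&(Z>40);r=rect('top',m,55,'handle');q=W[m];print(cv2.minAreaRect(q[:,:2].astype(np.float32)))
for P in (0,1):
  pass
# target lean poses
H=np.array([447.9,16.5])
for lean in (40,45):
    R=Rdown(11.2,lean); a=R[:,0]
    gp=np.array([H[0],H[1],38]); tcp=gp+19*a
    print(lean,'tcp',tcp,'pre',tcp-80*a)
    plan(tcp-80*a,R)
```

```text
module [497.3 -10.4] [9.1 0. ] 0.01
top plane slope deg [-0.32068358 -0.37051577] 49.05221924510041
tray [529.8  33.9] [123.9 162.7] 10.96
handle [447.8  15.9] [44.3 13.6] 11.38
((447.8115539550781, 15.959207534790039), (44.31764602661133, 13.669862747192383), 11.277718544006348)
40 tcp [459.88037057  18.87217725  23.44515558] pre [409.43670501   8.88406251  84.72871103]
5 rows; dist 151.2 rot [  0.1  -0.3 -39.2]
 turn [[0.02, -0.05, -7.83], [0.02, -0.05, -7.83], [0.02, -0.05, -7.83], [0.02, -0.05, -7.83], [0.02, -0.05, -7.83]] 
 dp [[2.48, -1.57, 0.71], [2.68, -1.22, 0.71], [2.82, -0.84, 0.71], [2.91, -0.45, 0.71], [2.94, -0.05, 0.7]]
45 tcp [461.07916081  19.10954411  24.56497116] pre [405.58795741   8.12198996  81.13351365]
5 rows; dist 152.2 rot [  0.1  -0.3 -44.2]
 turn [[0.02, -0.05, -8.83], [0.02, -0.05, -8.83], [0.02, -0.05, -8.83], [0.02, -0.05, -8.83], [0.02, -0.05, -8.83]] 
 dp [[2.56, -1.49, 0.71], [2.75, -1.08, 0.71], [2.89, -0.64, 0.71], [2.95, -0.19, 0.71], [2.95, 0.26, 0.7]]
```

>>> jog_arm(turn=[[0, 0, -7.8], [0, 0, -7.8], [0, 0, -7.8], [0, 0, -7.8], [0, 0, -7.8], [0, 0, 0]], dp=[[2, -2.3, 0.7], [2.2, -1.8, 0.7], [2.4, -1.2, 0.7], [2.6, -0.6, 0.7], [2.6, -0.2, 0.7], [0, 0, 0]], gripper=[0.5, 0.5, 0.5, 0.5, 0.5, 0.5])

```text
clock: 10.72
eef_pos: [429.6, 22.9, 124.7]
eef_rot: [-1.596, 0.866, 0.155]
wrist_force: [-0.1, -0.3, -0.0]
finger_gap: 46.6
```

Run:
```python
from h import *
p,R,s=pose();print(p,s['joints'].round(3),s['clock'],R.round(3))
H=np.array([448.2,16.8])
for lean in (40,45):
    R=Rdown(11.2,lean); a=R[:,0]
    tcp=np.array([*H,38])+19*a
    plan(tcp-70*a,R)
```

```text
[429.57221844  22.91707638 124.74090497] [-0.159 -0.174  2.409  0.737  0.302 -2.553] 10.725 [[ 0.64  -0.749 -0.173]
 [ 0.1   -0.142  0.985]
 [-0.762 -0.648 -0.016]]
2 rows; dist 51.1 rot [-0.3 -1.5  0.4]
 turn [[-0.17, -0.76, 0.18], [-0.17, -0.76, 0.18]] 
 dp [[1.32, 2.14, -0.46], [1.32, 2.14, -0.47]]
2 rows; dist 55.0 rot [-0.3 -1.5 -4.6]
 turn [[-0.14, -0.77, -2.32], [-0.14, -0.77, -2.32]] 
 dp [[1.33, 2.36, -0.46], [1.23, 2.41, -0.47]]
```

Joint 6 sits at the end of its range in this jaw orientation. I'll take the half turn about the tool's x, which gives the same grasp, to get well inside the range.

>>> jog_arm(turn=[[9, 0, 0], [10, 0, 0], [10, 0, 0], [10, 0, 0], [10, 0, 0], [10, 0, 0], [10, 0, 0], [10, 0, 0]], dp=[[-1, 0, 0], [-1, 0, 0], [0, 0, 0], [0, 0, 0], [0, 0, 0], [0, 0, 0], [0, 0, 0], [0, 0, 0]], gripper=[0.5, 0.5, 0.5, 0.5, 0.5, 0.5, 0.5, 0.5])

```text
clock: 11.72
eef_pos: [420.7, 17.2, 151.5]
eef_rot: [-0.252, 0.88, 0.157]
wrist_force: [0.0, 0.9, -0.4]
finger_gap: 46.6
```

Run:
```python
from h import *
p,R,s=pose();print(p,s['joints'].round(3),s['clock'],R.round(3))
H=np.array([448.2,16.8])
for lean in (35,):
    R=Rdown(11.2,lean,-1); a=R[:,0]
    tcp=np.array([*H,38])+19*a
    plan(tcp-80*a,R)
```

```text
[420.73871521  17.21796132 151.45551712] [-0.185 -0.264  2.39   0.564  0.412 -1.044] 11.725 [[ 0.63  -0.341  0.698]
 [ 0.099  0.927  0.362]
 [-0.771 -0.159  0.617]]
11 rows; dist 64.3 rot [102.6   5.1  -2. ]
 turn [[9.33, 0.47, -0.18], [9.33, 0.47, -0.18], [9.33, 0.47, -0.18], [9.33, 0.47, -0.18], [9.33, 0.47, -0.18], [9.33, 0.47, -0.18], [9.33, 0.47, -0.18], [9.33, 0.47, -0.18]] 
 dp [[0.4, 0.05, -0.42], [0.4, -0.02, -0.42], [0.41, -0.08, -0.41], [0.41, -0.15, -0.39], [0.41, -0.21, -0.36], [0.42, -0.26, -0.32], [0.42, -0.31, -0.27], [0.42, -0.34, -0.21]]
 turn [[9.33, 0.47, -0.18], [9.33, 0.47, -0.18], [9.33, 0.47, -0.18]] 
 dp [[0.43, -0.37, -0.15], [0.43, -0.39, -0.08], [0.43, -0.4, -0.02]]
```

>>> jog_arm(turn=[[10, 0, 0], [10, 0, 0], [10, 0, 0], [10, 0, 0], [10, 0, 0], [10, 0, 0], [10, 0, 0], [10, 0, 0]], dp=[[0, 0, 0], [0, 0, 0], [0, 0, 0], [0, 0, 0], [0, 0, 0], [0, 0, 0], [0, 0, 0], [0, 0, 0]], gripper=[0.5, 0.5, 0.5, 0.5, 0.5, 0.5, 0.5, 0.5])

```text
clock: 12.72
eef_pos: [424.2, 11.1, 163.0]
eef_rot: [1.106, 0.896, 0.147]
wrist_force: [-0.2, -0.0, 0.5]
finger_gap: 47.3
```

>>> jog_arm(turn=[[10, 0, 0], [10, 0, 0], [0, 0, 0]], dp=[[0, 0, 0], [0, 0, 0], [0, 0, 0]], gripper=[0.5, 0.5, 0.5])

```text
clock: 13.1
eef_pos: [425.3, 8.5, 167.1]
eef_rot: [1.435, 0.901, 0.141]
wrist_force: [0.6, 0.5, -0.3]
finger_gap: 47.1
```

Run:
```python
from h import *
p,R,s=pose();print(p,s['joints'].round(3),s['clock'],R.round(3))
H=np.array([448.2,16.8])
for lean in (35,):
    R=Rdown(11.2,lean,-1); a=R[:,0]
    tcp=np.array([*H,38])+19*a
    plan(tcp-60*a,R)
```

```text
[425.2854506    8.46815731 167.07470148] [-0.2   -0.279  2.348  0.468  0.477  0.742] 13.1 [[ 0.614  0.75   0.244]
 [ 0.087  0.243 -0.966]
 [-0.784  0.615  0.084]]
2 rows; dist 95.6 rot [ 5.2  2.1 -3.2]
 turn [[2.62, 1.05, -1.61], [2.62, 1.05, -1.61]] 
 dp [[3.76, -2.9, -0.58], [3.84, -2.81, -0.38]]
```

>>> jog_arm(turn=[[2, 0.7, -1.1], [2, 0.7, -1.1], [1.3, 0.7, -1], [0, 0, 0]], dp=[[2.2, -2, -0.4], [2.2, -2, -0.3], [2.2, -1.8, -0.2], [0, 0, 0]], gripper=[0.5, 0.5, 0.5, 0.5])

```text
clock: 13.6
eef_pos: [420.1, 9.5, 80.8]
eef_rot: [1.536, 0.962, 0.197]
wrist_force: [0.9, 0.1, 0.6]
finger_gap: 47.1
```

Run:
```python
from h import *
p,R,s=pose();print(p,s['joints'].round(3),s['clock'])
q,_=snap('scene','sc8')
a=cv2.resize(q[150:270,280:400],None,fx=5,fy=5,interpolation=cv2.INTER_CUBIC);cv2.imwrite('pics/c15.png',a[:,:,::-1])
H=np.array([448.2,16.8])
R=Rdown(11.2,35,-1); a=R[:,0]
tcp=np.array([*H,38])+19*a
plan(tcp-40*a,R); plan(tcp,R)
```

```text
[420.10930658   9.4572029   80.79317911] [-0.214 -0.059  2.403  0.803  0.323  0.416] 13.6
1 rows; dist 31.4 rot [ 2.1  0.  -0. ]
 turn [[2.08, 0.0, -0.02]] 
 dp [[3.13, -0.19, -0.2]]
2 rows; dist 71.3 rot [ 2.1  0.  -0. ]
 turn [[1.04, 0.0, -0.01], [1.04, 0.0, -0.01]] 
 dp [[3.56, -0.1, -0.1], [3.56, -0.1, -0.1]]
```

View pics/c15.png

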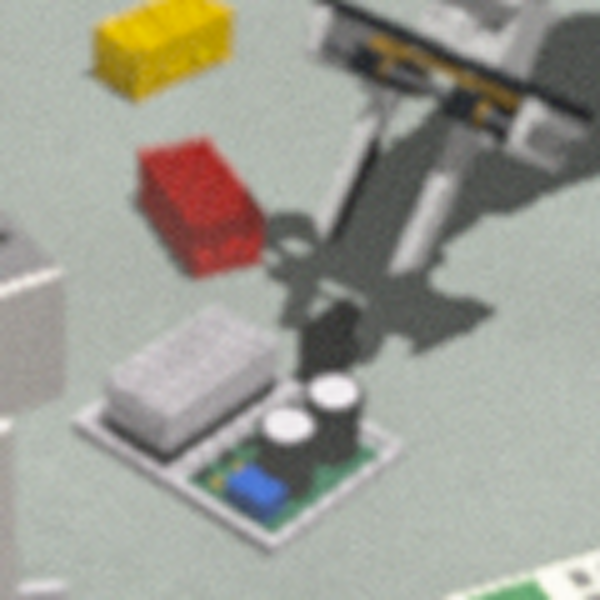

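The open fingers at (335,235) and (400,270) straddle the handle, which is at (330,340). I'll advance along the tool axis.

>>> jog_arm(turn=[[1, 0, 0], [1, 0, 0], [0, 0, 0]], dp=[[2.4, -0.1, -0.1], [2.4, -0.1, -0.1], [0, 0, 0]], gripper=[0.5, 0.5, 0.5])

```text
clock: 14.02
eef_pos: [450.0, 16.7, 46.2]
eef_rot: [1.556, 0.95, 0.197]
wrist_force: [0.4, 0.2, -1.0]
finger_gap: 46.9
```

Run:
```python
from h import *
p,R,s=pose();print(p,s['joints'].round(3),s['clock'],s['wrist_force'])
H=np.array([448.2,16.8])
R=Rdown(11.2,35,-1); a=R[:,0]
tcp=np.array([*H,38])+19*a
plan(tcp,R)
```

```text
[450.02358035  16.6518833   46.24617517] [-0.172  0.114  2.358  1.206  0.226  0.054] 14.025 [ 0.40243612  0.18842284 -1.01931322]
1 rows; dist 25.5 rot [ 0.9 -0.  -0.5]
 turn [[0.92, -0.04, -0.54]] 
 dp [[2.47, -0.64, -0.06]]
```

```bash
cat > kin.py <<'E'
import numpy as np
from scipy.optimize import least_squares
# j(2,3), r, z  (tool down)
D=[(.3005,1.5215,549.8,204.9),(.1366,1.7255,474.9,203.1),(.2531,1.5877,526.8,202.5),(.3749,1.6576,539.7,109.3),(-.2024,2.0425,341.1,207.7)]
f=lambda q:[e for a,b,r,z in D for e in (q[0]*np.sin(a)+q[1]*np.sin(a+b+q[3])+q[4]-r, q[2]+q[0]*np.cos(a)+q[1]*np.cos(a+b+q[3])-z)]
s=least_squares(f,[450,400,100,0,0]);q=s.x;print(q.round(3),np.abs(s.fun).max())
E
python3 - <<'E'
from h import *; from kin import *
# lean pose: j=[-0.172,.114,2.358,1.206,.226,.054], tcp (450,16.65,46.25): wrist centre -> L
j1,j2,j3=-.172,.114,2.358
r=q[0]*np.sin(j2)+q[1]*np.sin(j2+j3+q[3])+q[4]; zz=q[2]+q[0]*np.cos(j2)+q[1]*np.cos(j2+j3+q[3])
# z wrist = zz + L ; tcp = w + L*a
p,R,s=pose();a=R[:,0]
w=np.array([r*np.cos(j1),r*np.sin(j1),zz])
# p = w + L*(ez + a)
v=a+np.array([0,0,1]);L=v@(p-w)/(v@v);print('L',L,'res',p-w-L*v)
for lean in (30,35,45):
  for nm,g,yaw in (('near',(448.2,16.8,38),11.2),('far',(692.3,-3.3,38),-4.1)):
    R=Rdown(yaw,lean,-1);a=R[:,0];t=np.array(g)+19*a;W=t-L*a
    rr=np.hypot(W[0],W[1]);
    sol=least_squares(lambda u:[q[0]*np.sin(u[0])+q[1]*np.sin(u[0]+u[1]+q[3])+q[4]-rr,q[2]+L+q[0]*np.cos(u[0])+q[1]*np.cos(u[0]+u[1]+q[3])-W[2]],[.2,2.])
    fa=sol.x.sum();az=np.arctan2(W[1],W[0])
    print(lean,nm,'wrist',W.round(0),'j1',az.round(3),'j23',sol.x.round(3),'in-plane j5',(np.pi-np.radians(lean)-fa).round(3),'lateral',(np.sin(np.radians(lean))*np.sin(np.radians(yaw)-az)).round(3),sol.cost.round(3))
E
```

```text
[ 4.13784e+02  4.46156e+02 -5.15280e+01  6.50000e-02  2.11600e+00] 1.749190201450233
L 279.6353414467852 res [-7.83063656 36.69080941  1.56017554]
30 near wrist [320.  -9. 264.] j1 -0.027 j23 [0.175 2.317] in-plane j5 0.126 lateral 0.11 0.0
30 far wrist [562.   6. 264.] j1 0.011 j23 [0.603 1.656] in-plane j5 0.359 lateral -0.041 0.0
35 near wrist [302. -12. 251.] j1 -0.041 j23 [0.176 2.367] in-plane j5 -0.012 lateral 0.134 0.0
35 far wrist [543.   7. 251.] j1 0.014 j23 [0.591 1.716] in-plane j5 0.224 lateral -0.049 0.0
45 near wrist [267. -19. 222.] j1 -0.071 j23 [0.218 2.452] in-plane j5 -0.314 lateral 0.186 0.0
45 far wrist [508.  10. 222.] j1 0.019 j23 [0.589 1.819] in-plane j5 -0.052 lateral -0.064 0.0
```

Run:
```python
from h import *
H=np.array([443.3,15.8])
R=Rdown(11.2,33,-1); a=R[:,0]
tcp=np.array([*H,38])+19*a
print(tcp);plan(tcp,R)
q,_=snap('scene','sc9')
a=cv2.resize(q[150:270,280:400],None,fx=5,fy=5,interpolation=cv2.INTER_CUBIC);cv2.imwrite('pics/c16.png',a[:,:,::-1])
```

```text
[453.45106291  17.80996458  22.06525921]
1 rows; dist 24.5 rot [ 0.9 -0.  -2.5]
 turn [[0.92, -0.03, -2.54]] 
 dp [[2.18, -1.11, -0.06]]
```

View pics/c16.png

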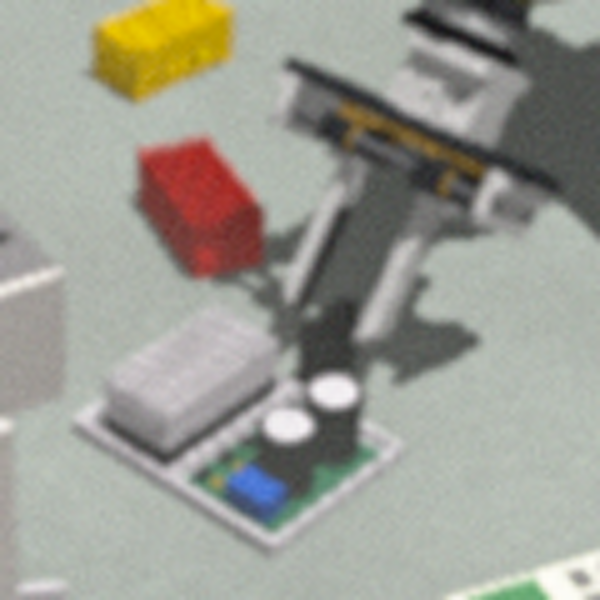

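The handle at (330,335) lies between the fingers at (290,300) and (370,330).

>>> jog_arm(turn=[[0.5, 0, -1.3], [0.4, 0, -1.2], [0, 0, 0]], dp=[[1.2, -0.5, 0], [1.2, -0.5, 0], [0, 0, 0]], gripper=[0.5, 0.5, 0.5])

```text
clock: 14.45
eef_pos: [457.1, 17.6, 26.3]
eef_rot: [1.562, 0.987, 0.197]
wrist_force: [-0.6, 0.0, 0.4]
finger_gap: 47.0
```

Run:
```python
from h import *
p,R0,s=pose();print(p,s['joints'].round(3),s['clock'],s['wrist_force'])
H=np.array([443.3,15.8])
R=Rdown(11.2,33,-1); a=R[:,0]
plan(np.array([*H,38])+19*a,R)
```

```text
[457.13928705  17.57993453  26.29493961] [-0.155  0.187  2.326  1.209  0.205  0.063] 14.45 [-0.60134802  0.04253055  0.40440317]
1 rows; dist 5.6 rot [ 0.6 -0.  -0.5]
 turn [[0.57, -0.04, -0.47]] 
 dp [[0.16, -0.53, -0.1]]
```

>>> jog_arm(turn=[[0.6, 0, -0.5], [0, 0, 0], [0, 0, 0], [0, 0, 0], [0, 0, 0], [0, 0, 0], [0, 0, 0]], dp=[[0.2, -0.5, -0.1], [0, 0, 0], [0, 0, 0], [0, 0, 0], [0, 0, 0], [0, 0, 0], [0, 0, 0]], gripper=[0.5, 0.6, 0.7, 0.8, 0.95, 0.95, 0.95], grip_force=30)

```text
clock: 15.32
eef_pos: [454.1, 17.6, 24.3]
eef_rot: [1.569, 0.992, 0.195]
wrist_force: [-0.5, 0.9, 1.3]
finger_gap: 14.0
```

Run:
```python
from h import *
p,R0,s=pose();print(p,s['joints'].round(3),s['clock'],s['wrist_force'],s['finger_gap'])
g=p-19*R0[:,0];print('grasp',g, 'jaw dir deg',np.degrees(np.arctan2(-R0[1,2],-R0[0,2]))-90, 'lean',np.degrees(np.arcsin(R0[2,0]))+90)
```

```text
[454.12581532  17.63248503  24.26523514] [-0.155  0.187  2.331  1.208  0.202  0.071] 15.325 [-0.45440447  0.88993684  1.30459394] 13.959265350318645
grasp [443.92622055  15.61328519  40.16778521] jaw dir deg 11.26153065850454 lean 33.17780961756596
```

```bash
cat >> h.py <<'E'
M=np.array([714.8,-5.1]);BY=-4.1
def tgt(cx,cy=0,yaw=None,z=24.5,lean=33.2,gx=86.9):
    """TCP pose so that tray centre is at bay (cx,cy)"""
    a=np.radians(BY);ex=np.array([np.cos(a),np.sin(a)]);ey=np.array([-ex[1],ex[0]])
    y=BY if yaw is None else yaw
    c=M+cx*ex+cy*ey; b=np.radians(y);t=np.array([np.cos(b),np.sin(b)])
    g=c-gx*t; R=Rdown(y,lean,-1)
    return [*(g+19*np.sin(np.radians(lean))*t),z],R
def where(gx=86.9):
    p,R,s=pose();a=np.radians(BY);ex=np.array([np.cos(a),np.sin(a)]);ey=np.array([-ex[1],ex[0]])
    yaw=np.degrees(np.arctan2(-R[1,2],-R[0,2]))-90;b=np.radians(yaw);t=np.array([np.cos(b),np.sin(b)])
    c=(p-19*R[:,0])[:2]+gx*t-M
    print('bay',(c@ex).round(1),(c@ey).round(1),'yaw',yaw.round(2),'lean',(np.degrees(np.arcsin(R[2,0]))+90).round(2),'z',p[2].round(1),'roll',np.degrees(R[2,2]).round(2),'j',s['joints'].round(2),'F',s['wrist_force'].round(1),'gap',s['finger_gap'].round(1),'t',s['clock'])
E
python3 - <<'E'
from h import *
where();plan(*tgt(-95),n=7)
E
```

```text
Traceback (most recent call last):
  File "h.py", line 59, in where
    print('bay',(c@ex).round(1),(c@ey).round(1),'yaw',yaw.round(2),'lean',(np.degrees(np.arcsin(R[2,0]))+90).round(2),'z',p[2].round(1),'roll',np.degrees(R[2,2]).round(2),'j',s['joints'].round(2),'F',s['wrist_force'].round(1),'gap',s['finger_gap'].round(1),'t',s['clock'])
                                                                                                                                                                                                                                        ^^^^^^^^^^^^^^^^^^^^^
AttributeError: 'float' object has no attribute 'round'
```

```bash
sed -i "s/s\['finger_gap'\].round(1)/round(s['finger_gap'],1)/" h.py
python3 - <<'E'
from h import *
where();plan(*tgt(-95),n=7)
E
```

```text
bay -187.9 24.3 yaw 11.26 lean 33.18 z 24.3 roll 0.04 j [-0.15  0.19  2.33  1.21  0.2   0.07] F [-0.5  0.9  1.3] gap 14.0 t 15.325
7 rows; dist 90.2 rot [12.9 -8.4  0. ]
 turn [[1.84, -1.2, 0.0], [1.84, -1.2, 0.0], [1.84, -1.2, 0.0], [1.84, -1.2, 0.0], [1.84, -1.2, 0.0], [1.84, -1.2, 0.0], [1.84, -1.2, 0.0]] 
 dp [[0.67, 1.03, 0.4], [0.68, 1.04, 0.35], [0.68, 1.05, 0.3], [0.69, 1.06, 0.25], [0.69, 1.07, 0.2], [0.7, 1.07, 0.16], [0.7, 1.08, 0.11]]
```

>>> jog_arm(turn=[[1.8, -1.2, 0], [1.8, -1.2, 0], [1.8, -1.2, 0], [0, 0, 0]], dp=[[0.7, 1.0, 0.4], [0.7, 1.0, 0.3], [0.7, 1.0, 0.3], [0, 0, 0]], gripper=[0.95, 0.95, 0.95, 0.95])

```text
clock: 15.82
eef_pos: [491.0, 16.1, 23.9]
eef_rot: [1.575, 0.992, 0.09]
wrist_force: [2.7, -2.3, -1.3]
finger_gap: 13.3
```

Run:
```python
from h import *
where();plan(*tgt(-95),n=5)
```

```text
bay -149.2 17.2 yaw 4.98 lean 33.16 z 23.9 roll -0.12 j [-0.1   0.25  2.25  0.94  0.13  0.48] F [ 2.7 -2.3 -1.3] gap 13.3 t 15.825
5 rows; dist 53.5 rot [ 7.5 -5.1  0. ]
 turn [[1.51, -1.01, 0.01], [1.51, -1.01, 0.01], [1.51, -1.01, 0.01], [1.51, -1.01, 0.01], [1.51, -1.01, 0.01]] 
 dp [[0.56, 0.87, 0.27], [0.56, 0.88, 0.24], [0.57, 0.89, 0.2], [0.57, 0.89, 0.17], [0.57, 0.89, 0.14]]
```

>>> jog_arm(turn=[[1.1, -0.7, 0], [1.1, -0.7, 0], [1.5, -1, 0], [0, 0, 0]], dp=[[0.7, 1.0, 0.2], [0.7, 1.0, 0.2], [0.5, 0.8, 0.2], [0, 0, 0]], gripper=[0.95, 0.95, 0.95, 0.95])

```text
clock: 16.32
eef_pos: [523.6, 13.6, 23.6]
eef_rot: [1.576, 0.995, 0.018]
wrist_force: [3.2, -1.4, -1.1]
finger_gap: 13.8
```

Run:
```python
from h import *
where();plan(*tgt(-95),n=3)
```

```text
bay -115.7 11.5 yaw 0.8 lean 33.01 z 23.6 roll -0.16 j [-0.07  0.31  2.16  0.45  0.11  1.06] F [ 3.2 -1.4 -1.1] gap 13.8 t 16.325
3 rows; dist 21.1 rot [ 4.  -2.8  0.2]
 turn [[1.34, -0.94, 0.07], [1.34, -0.94, 0.07], [1.34, -0.94, 0.07]] 
 dp [[0.34, 0.58, 0.22], [0.34, 0.58, 0.2], [0.34, 0.59, 0.19]]
```

>>> jog_arm(turn=[[1.3, -0.9, 0.1], [1.3, -0.9, 0.1], [1.3, -0.9, 0.1], [0, 0, 0]], dp=[[0.3, 0.5, 0.3], [0.3, 0.5, 0.2], [0.3, 0.5, 0.2], [0, 0, 0]], gripper=[0.95, 0.95, 0.95, 0.95])

```text
clock: 16.82
eef_pos: [538.2, 7.3, 23.5]
eef_rot: [1.569, 0.994, -0.064]
wrist_force: [3.4, -1.1, 0.3]
finger_gap: 14.0
```

Run:
```python
from h import *
where();plan(*tgt(-95),n=2)
q,d=snap('top','top10');q2,_=snap('scene','sc10')
a=cv2.resize(q[90:240,240:400],None,fx=5,fy=4,interpolation=cv2.INTER_CUBIC);cv2.imwrite('pics/c17.png',a[:,:,::-1])
a=cv2.resize(q2[150:280,230:390],None,fx=5,fy=4.6,interpolation=cv2.INTER_CUBIC);cv2.imwrite('pics/c18.png',a[:,:,::-1])
```

```text
bay -100.5 0.5 yaw -3.6 lean 33.03 z 23.5 roll 0.06 j [-0.05  0.33  2.12 -0.07  0.11  1.65] F [ 3.4 -1.1  0.3] gap 14.0 t 16.825
2 rows; dist 5.6 rot [ 0.5 -0.2  0.2]
 turn [[0.23, -0.11, 0.08], [0.23, -0.11, 0.08]] 
 dp [[0.11, 0.26, -0.01], [0.11, 0.26, -0.01]]
```

View pics/c17.png

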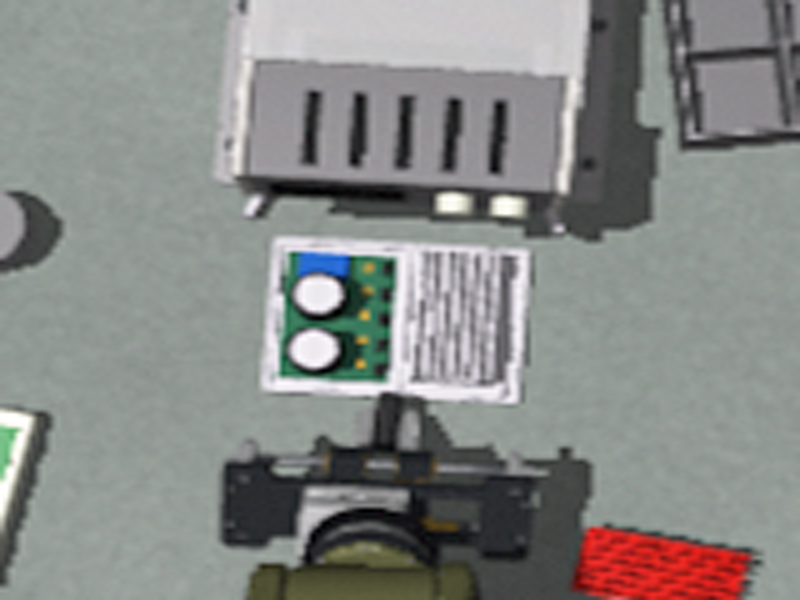

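View pics/c18.png

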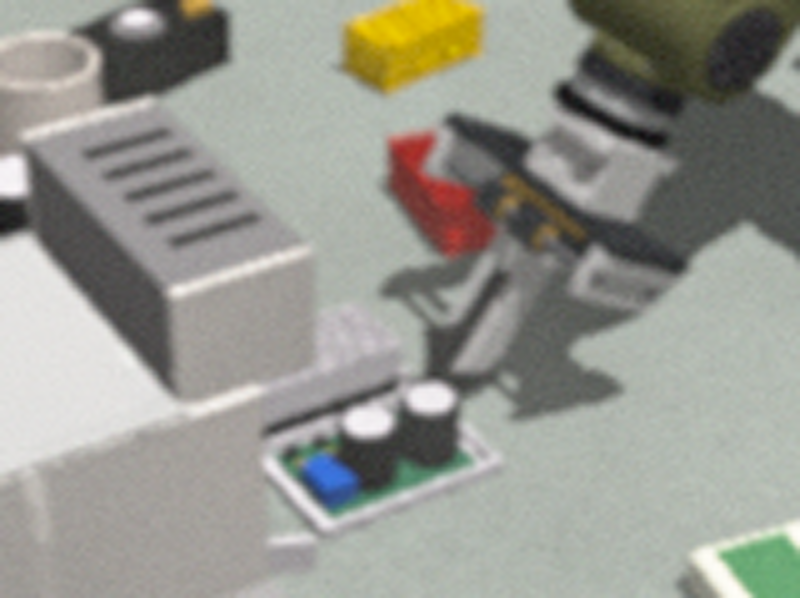

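The tray is aligned just in front of the lead-ins, whose tips are at crop (250,207) and (560,225), and the red block is clear of the gripper. I'll measure the tray against the lead-ins.

Run:
```python
from h import *
z=np.load('top10.npz');p,d=z['p'].astype(int),z['d'];W=pts('top',d);Z=W[...,2];g=p.mean(2)
m=box(285,146,350,192)&((g>165)|((Z>20)&(Z<60)))
m=cv2.morphologyEx(m.astype(np.uint8),cv2.MORPH_CLOSE,np.ones((7,7)));r=rect('top',m,10,'tray')
a=np.radians(BY);ex=np.array([np.cos(a),np.sin(a)]);ey=np.array([-ex[1],ex[0]])
c=np.array(r[0])-M;print('tray bay coords',c@ex,c@ey)
for u,v in((290,141),(289,142),(291,140),(351,145),(352,146),(351,146)): print(u,v,W[v,u].round(1),p[v,u], ((W[v,u,:2]-M)@ex).round(1),((W[v,u,:2]-M)@ey).round(1))
for v in range(138,150): print(v,p[v,284:300].mean(1).round().astype(int),p[v,346:358].mean(1).round().astype(int))
```

```text
tray [611.6   3.5] [163.1 130.2] 86.23
tray bay coords -103.52525684299953 1.2231132160527272
290 141 [nan nan nan] [235 232 237] nan nan
289 142 [702.6  97.1  -1.7] [219 216 222] -19.5 101.0
291 140 [703.2  88.5  31.4] [223 218 228] -18.2 92.5
351 145 [688.9 -97.2  25.4] [101 100 104] -19.2 -93.7
352 146 [ 686.  -100.3   24.2] [142 140 146] -21.9 -97.0
351 146 [686.  -97.2  24.3] [161 158 164] -22.2 -93.9
138 [151 148 151 150 129 104 112 121  90  55  38  28  30  38  31  17] [ 49  58  64  69  67 103 145 124  79  82  83  85]
139 [151 151 151 151 144 143 181 196 132  67  59  79 109 111 108 101] [54 57 56 56 73 93 88 81 77 82 82 83]
140 [152 153 154 150 148 171 227 223 120  69  84 133 157 157 156 156] [ 52  56  55  55  82 104  88  75  73  75  76  77]
141 [152 151 154 151 151 197 235 185  69  62 114 156 150 148 151 151] [48 56 58 63 86 93 80 68 68 67 67 68]
142 [149 147 150 150 162 219 220 116  66  84 131 155 148 147 147 151] [ 52  56  60  84 100  87  73  68  71  67  70  68]
143 [149 145 147 149 158 197 181  64  60 111 155 151 149 146 146 146] [ 63  66  71  92 105  87  71  66  70  69  66  68]
144 [149 148 146 145 142 132 117  97 103 125 149 148 150 146 145 145] [ 66  68  71  85 104  97  70  68  66  66  68  67]
145 [148 151 150 149 152 147 135 141 151 149 147 149 148 149 148 145] [ 69  68  65  78  98 102  81  67  66  69  69  66]
146 [148 154 152 150 149 149 147 147 151 152 150 150 152 149 151 151] [ 68  70  68  71 110 161 143  64  66  69  69  69]
147 [148 147 149 149 148 150 150 148 149 151 147 149 150 148 148 151] [ 69  69  65  67 121 196 178  63  67  68  70  72]
148 [145 145 145 149 148 149 149 149 149 149 149 155 155 154 153 149] [ 63  65  65  66  91 113 105 110  92  66  69  66]
149 [147 145 149 151 152 149 148 151 150 144 161 194 208 207 207 202] [107 111 110 106 123 126 130 157 137 107  93  66]
```

Run:
```python
from h import *
plan(*tgt(-20,1,z=24),n=5)
```

```text
5 rows; dist 80.7 rot [ 0.4 -0.2  0.2]
 turn [[0.09, -0.05, 0.03], [0.09, -0.05, 0.03], [0.09, -0.05, 0.03], [0.09, -0.05, 0.03], [0.09, -0.05, 0.03]] 
 dp [[0.87, 1.36, -0.01], [0.87, 1.36, -0.01], [0.87, 1.36, -0.02], [0.87, 1.36, -0.02], [0.87, 1.36, -0.02]]
```

>>> jog_arm(turn=[[0.1, 0, 0], [0.1, 0, 0], [0.1, 0, 0]], dp=[[0.87, 1.36, 0], [0.87, 1.36, 0], [0.87, 1.36, 0]], gripper=[0.95, 0.95, 0.95])

```text
clock: 17.3
eef_pos: [584.2, 4.3, 23.1]
eef_rot: [1.574, 0.999, -0.061]
wrist_force: [-10.9, 0.4, 11.6]
finger_gap: 13.7
```

Run:
```python
from h import *
where();plan(*tgt(-20,1,z=24),n=2)
```

```text
bay -54.3 0.6 yaw -3.65 lean 32.75 z 23.1 roll -0.1 j [-0.05  0.41  2.   -0.03  0.16  1.61] F [-10.9   0.4  11.6] gap 13.7 t 17.3
2 rows; dist 34.5 rot [ 0.3 -0.3  0.4]
 turn [[0.16, -0.16, 0.22], [0.16, -0.16, 0.22]] 
 dp [[0.9, 1.47, -0.03], [0.9, 1.47, -0.04]]
```

>>> jog_arm(turn=[[0, 0, 0.2], [0, 0, 0.2], [0, 0, 0]], dp=[[0.7, 1.4, 0], [0.7, 1.4, 0], [0, 0, 0]], gripper=[0.95, 0.95, 0.95])

```text
clock: 17.68
eef_pos: [613.0, 2.2, 23.5]
eef_rot: [1.575, 1.001, -0.057]
wrist_force: [2.8, -1.1, -0.7]
finger_gap: 14.1
```

Run:
```python
from h import *
where();plan(*tgt(20,1,z=24.3),n=3)
q,d=snap('top','top11')
a=cv2.resize(q[90:240,240:400],None,fx=5,fy=4,interpolation=cv2.INTER_CUBIC);cv2.imwrite('pics/c19.png',a[:,:,::-1])
```

```text
bay -25.5 0.9 yaw -3.47 lean 32.67 z 23.5 roll -0.12 j [-0.06  0.45  1.92 -0.    0.19  1.58] F [ 2.8 -1.1 -0.7] gap 14.1 t 17.675
3 rows; dist 45.6 rot [ 0.5 -0.4  0.5]
 turn [[0.16, -0.15, 0.18], [0.16, -0.15, 0.18], [0.16, -0.15, 0.18]] 
 dp [[0.8, 1.29, -0.01], [0.8, 1.29, -0.02], [0.81, 1.29, -0.03]]
```

View pics/c19.png

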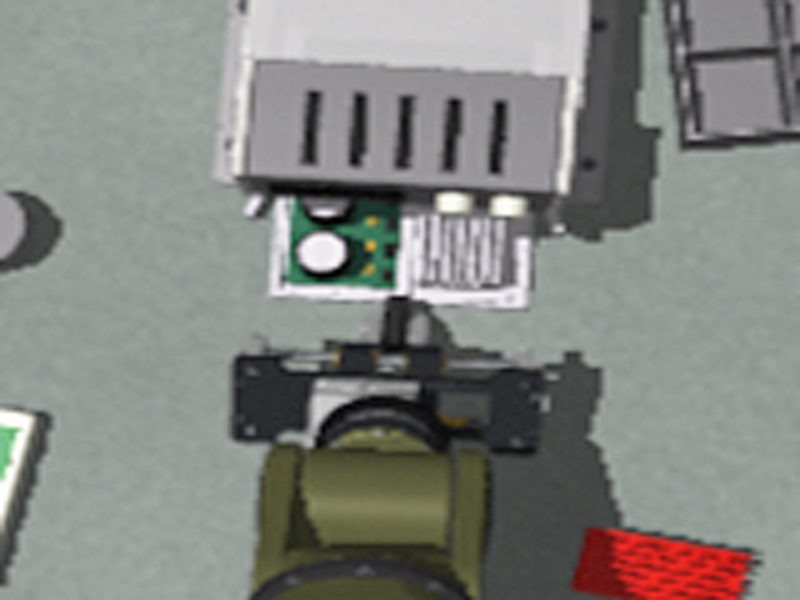

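The front of the tray has entered the mouth (rim sides at crop x 272 and 530, between the lead-ins) with almost no side force. I'll carry on pushing.

>>> jog_arm(turn=[[0.2, -0.1, 0.2], [0.2, -0.1, 0.2], [0, 0, 0]], dp=[[0.7, 1.3, 0], [0.7, 1.3, 0], [0, 0, 0]], gripper=[0.95, 0.95, 0.95])

```text
clock: 18.1
eef_pos: [641.1, 0.5, 24.2]
eef_rot: [1.576, 0.998, -0.063]
wrist_force: [-1.1, -0.3, -5.6]
finger_gap: 13.8
```

Run:
```python
from h import *
where();plan(*tgt(40,1,z=24.3),n=3)
```

```text
bay 2.6 0.6 yaw -3.9 lean 32.82 z 24.2 roll -0.18 j [-0.05  0.5   1.85 -0.02  0.22  1.61] F [-1.1 -0.3 -5.6] gap 13.8 t 18.1
3 rows; dist 37.5 rot [ 0.1 -0.3  0.4]
 turn [[0.02, -0.09, 0.13], [0.02, -0.09, 0.13], [0.02, -0.09, 0.13]] 
 dp [[0.67, 1.05, -0.02], [0.68, 1.05, -0.02], [0.68, 1.05, -0.02]]
```

>>> jog_arm(turn=[[0, 0, 0.1], [0, 0, 0.1], [0, 0, 0]], dp=[[0.84, 1.1, 0], [0.8, 1.2, 0], [0, 0, 0]], gripper=[0.95, 0.95, 0.95])

```text
clock: 18.48
eef_pos: [669.3, -1.2, 23.2]
eef_rot: [1.576, 0.994, -0.063]
wrist_force: [3.0, -0.3, -1.7]
finger_gap: 14.0
```

Run:
```python
from h import *
where();plan(*tgt(50,1,z=23.6),n=2)
```

```text
bay 30.9 0.9 yaw -3.84 lean 33.04 z 23.2 roll -0.16 j [-0.05  0.55  1.77 -0.02  0.25  1.6 ] F [ 3.  -0.3 -1.7] gap 14.0 t 18.475
2 rows; dist 19.2 rot [ 0.1 -0.3  0.2]
 turn [[0.06, -0.14, 0.08], [0.06, -0.14, 0.08]] 
 dp [[0.51, 0.81, -0.02], [0.51, 0.81, -0.02]]
```

>>> jog_arm(turn=[[0, 0, 0.1], [0, 0, 0.1], [0, 0, 0]], dp=[[0.52, 0.8, 0], [0.52, 0.8, 0], [0, 0, 0]], gripper=[0.95, 0.95, 0.95])

```text
clock: 18.85
eef_pos: [687.5, -2.4, 23.2]
eef_rot: [1.576, 0.991, -0.063]
wrist_force: [1.9, 0.1, -3.9]
finger_gap: 13.9
```

Run:
```python
from h import *
where();plan(*tgt(58,1,z=23.4),n=2)
q2,_=snap('scene','sc12');q,_=snap('top','top12')
a=cv2.resize(q2[150:280,230:390],None,fx=5,fy=4.6,interpolation=cv2.INTER_CUBIC);cv2.imwrite('pics/c20.png',a[:,:,::-1])
```

```text
bay 49.1 1.1 yaw -3.82 lean 33.19 z 23.2 roll -0.15 j [-0.06  0.58  1.72 -0.02  0.27  1.6 ] F [ 1.9  0.1 -3.9] gap 13.9 t 18.85
2 rows; dist 8.9 rot [ 0.2 -0.3  0. ]
 turn [[0.08, -0.14, 0.0], [0.08, -0.14, 0.0]] 
 dp [[0.24, 0.38, -0.01], [0.24, 0.38, -0.01]]
```

View pics/c20.png

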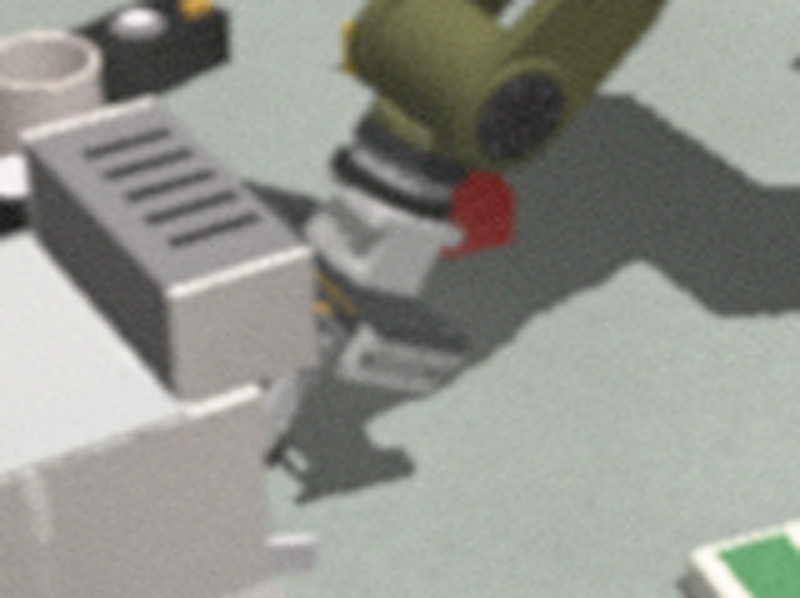

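The gripper is clear of the head, and the tray is about 11 mm short of the stop. I'll push gently until it touches.

>>> jog_arm(turn=[[0, 0, 0], [0, 0, 0], [0, 0, 0]], dp=[[0.27, 0.38, 0], [0.27, 0.38, 0], [0, 0, 0]], gripper=[0.95, 0.95, 0.95])

```text
clock: 19.32
eef_pos: [696.0, -3.0, 23.3]
eef_rot: [1.575, 0.992, -0.063]
wrist_force: [2.3, -0.3, -3.1]
finger_gap: 13.8
```

>>> jog_arm(turn=[[0, 0, 0], [0, 0, 0]], dp=[[0.2, 0.3, 0], [0, 0, 0]], gripper=[0.95, 0.95])

```text
clock: 19.58
eef_pos: [699.3, -3.2, 23.3]
eef_rot: [1.575, 0.992, -0.063]
wrist_force: [2.7, -0.7, -3.0]
finger_gap: 14.0
```

Run:
```python
from h import *
where()
```

```text
bay 60.9 1.2 yaw -3.8 lean 33.16 z 23.3 roll -0.13 j [-0.06  0.59  1.69 -0.01  0.28  1.6 ] F [ 2.7 -0.7 -3. ] gap 14.0 t 19.575
```

No contact with the stop yet. I'll push on in small steps.

>>> jog_arm(turn=[[0, 0, 0], [0, 0, 0]], dp=[[0.12, 0.17, 0], [0, 0, 0]], gripper=[0.95, 0.95])

```text
clock: 19.82
eef_pos: [700.1, -3.0, 23.4]
eef_rot: [1.575, 0.994, -0.062]
wrist_force: [0.8, -1.0, -2.5]
finger_gap: 13.7
```

>>> jog_arm(turn=[[0, 0, 0], [0, 0, 0]], dp=[[0.12, 0.17, 0], [0, 0, 0]], gripper=[0.95, 0.95])

```text
clock: 20.08
eef_pos: [700.8, -2.9, 23.3]
eef_rot: [1.575, 0.997, -0.062]
wrist_force: [1.3, -1.6, -2.9]
finger_gap: 13.8
```

>>> jog_arm(turn=[[0, 0, 0], [0, 0, 0]], dp=[[0.12, 0.17, 0], [0, 0, 0]], gripper=[0.95, 0.95])

```text
clock: 20.32
eef_pos: [701.4, -2.9, 23.2]
eef_rot: [1.575, 1.0, -0.062]
wrist_force: [1.0, -2.6, -1.7]
finger_gap: 13.9
```

>>> jog_arm(turn=[[0, 0, 0]], dp=[[0.22, 0.33, 0]], gripper=[0.95])

```text
clock: 20.45
eef_pos: [704.0, -3.0, 23.1]
eef_rot: [1.575, 1.004, -0.062]
wrist_force: [-35.0, 1.3, 22.9]
finger_gap: 13.9
```

Run:
```python
from h import *
where()
q2,_=snap('scene','sc13');q,_=snap('top','top13')
a=cv2.resize(q[125:205,270:380],None,fx=7,fy=7,interpolation=cv2.INTER_CUBIC);cv2.imwrite('pics/c21.png',a[:,:,::-1])
```

```text
bay 65.8 1.7 yaw -3.77 lean 32.49 z 23.1 roll -0.13 j [-0.05  0.6   1.66 -0.01  0.31  1.59] F [-35.    1.3  22.9] gap 13.9 t 20.45
```

View pics/c21.png

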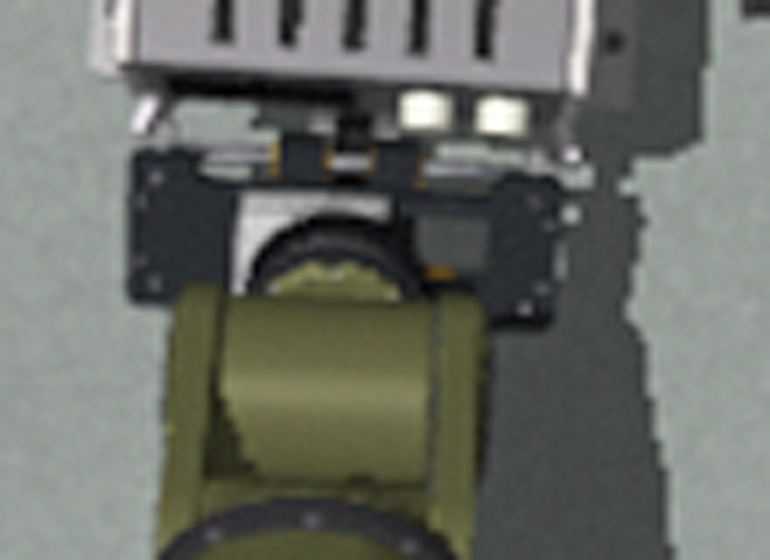

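Contact with the stop shows as −35 N along x at the expected depth, and the head is clear of the gripper body. I'll relax, open and back out along the tool axis.

>>> jog_arm(turn=[[0, 0, 0], [0, 0, 0], [0, 0, 0], [0, 0, 0], [0, 0, 0], [0, 0, 0]], dp=[[0, 0, 0], [0, 0, 0], [0, 0, 0], [0, 0, 0], [0, 0, 0], [0, 0, 0]], gripper=[0.95, 0.8, 0.7, 0.6, 0.55, 0.55])

```text
clock: 21.3
eef_pos: [705.4, -2.9, 24.0]
eef_rot: [1.576, 1.0, -0.062]
wrist_force: [-0.4, 0.2, 0.1]
finger_gap: 42.1
```

Run:
```python
from h import *
where()
```

```text
bay 67.2 1.9 yaw -3.78 lean 32.7 z 24.0 roll -0.15 j [-0.05  0.6   1.66 -0.01  0.3   1.59] F [-0.4  0.2  0.1] gap 42.1 t 21.3
```

>>> jog_arm(turn=[[0, 0, 0], [0, 0, 0], [0, 0, 0], [0, 0, 0], [0, 0, 0], [0, 0, 0]], dp=[[-0.9, -1.0, 0], [-1.8, -2.3, 0], [-2.4, -2.6, 0], [-2.8, -2.8, 0], [-2.8, -2.8, 0], [0, 0, 0]], gripper=[0.55, 0.55, 0.55, 0.55, 0.55, 0.55])

```text
clock: 22.05
eef_pos: [546.7, 7.4, 52.5]
eef_rot: [1.576, 0.999, -0.062]
wrist_force: [0.1, 0.1, 0.0]
finger_gap: 42.1
```

Run:
```python
from h import *
where();p,R,s=pose();print(p)
q2,_=snap('scene','sc14');q,_=snap('top','top14')
a=cv2.resize(q[110:200,270:380],None,fx=7,fy=6.5,interpolation=cv2.INTER_CUBIC);cv2.imwrite('pics/c22.png',a[:,:,::-1])
```

```text
bay -91.9 0.8 yaw -3.78 lean 32.76 z 52.5 roll -0.15 j [-0.05  0.28  2.09 -0.03  0.2   1.62] F [0.1 0.1 0. ] gap 42.1 t 22.05
[546.73608258   7.41208252  52.53461473]
```

View pics/c22.png

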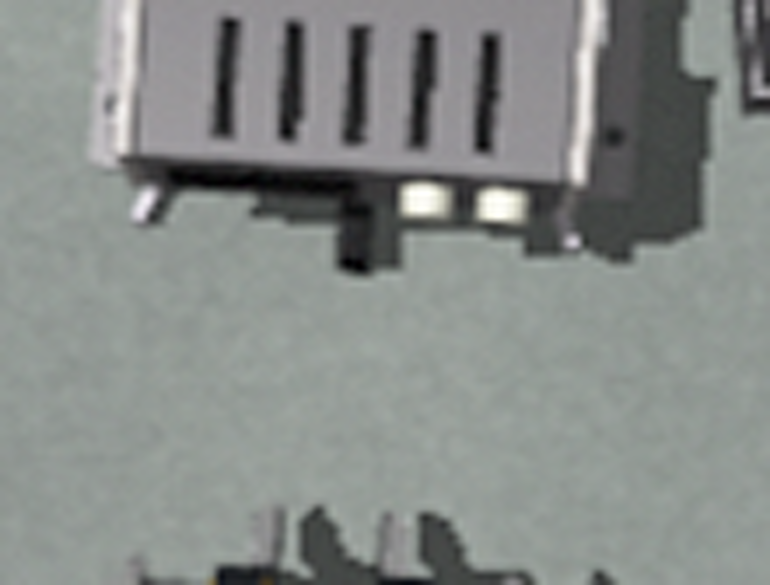

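Run:
```python
from h import *
a=np.radians(BY);ex=np.array([np.cos(a),np.sin(a)]);ey=np.array([-ex[1],ex[0]])
z=np.load('top14.npz');p=z['p'].astype(int);W=pts('top',z['d']);g=p.mean(2)
for v in range(138,155): print(v,g[v,314:328].round().astype(int),np.nan_to_num(W[v,318:324,2],nan=-99).round().astype(int))
for v in (150,150.5,151): 
  c=ray('top',[[320.4,v]],55)[0,:2]-M;print(v,'handle end bay',c@ex,c@ey)
m=(W[...,2]>40)&(W[...,2]<70)&box(310,135,330,156);q=W[m][:,:2]-M;print('depth: x',np.sort(q@ex)[:6].round(1),'y',np.median(q@ey))
m=(W[...,2]>222)&box(275,60,368,152);q=W[m][:,:2]-M;print('head front',np.percentile(q@ex,[0.5,1,2,5]),np.percentile(q@ex,[98,99,99.5]))
q2=np.load('sc14.npz')['p'];b=cv2.resize(q2[180:280,230:350],None,fx=6.5,fy=6,interpolation=cv2.INTER_CUBIC);cv2.imwrite('pics/c23.png',b[:,:,::-1])
```

```text
138 [ 10   5  10  14   6   8  21  43  56  56  60  57  54 107] [206 202 201 204 200 202]
139 [ 17  19  18  16  22  21  26  45  57  57  58  58  55 162] [184 196 188 188 182 185]
140 [ 52  50  49  45  40  24  32  44  55  58  60  57  58 163] [174 175 176 174 166 173]
141 [ 73  71  72  71  51  21  27  28  36  53  64  61  63 168] [  3  55  54  51 153 153]
142 [ 70  67  68  64  44  18  12  14  18  48  73  68  72 156] [ 3 51 55 48 55 48]
143 [65 66 67 61 47 34 30 27 29 51 72 69 73 99] [-3 50 55 52 53 35]
144 [109 109 109  99  73  48  46  42  37  54  72  68  68  64] [ 4 56 58 54 48 17]
145 [157 156 156 141  89  46  46  42  39  55  73  69  66  86] [-7 54 54 51 58  5]
146 [147 149 152 130  68  48  41  38  40  59  71  68  65 116] [ 1 59 56 56 52  3]
147 [146 149 154 133  71  46  41  40  46  64  71  68  68 116] [ 4 52 57 56 52  5]
148 [149 154 155 134  70  42  44  38  43  62  68  67  64 114] [57 56 57 53 56  0]
149 [149 155 155 133  70  29  36  31  39  61  71  67  64 114] [48 55 55 56 52  0]
150 [152 150 153 131  59   2   6   5  41  62  69  66  64 112] [36 50 50 48 45  1]
151 [153 150 150 139 101  62  38  15  41  88 112 113 111 128] [-1 24 30 29 33 -1]
152 [152 152 153 153 151 134 113 103 104 133 160 160 163 158] [-2  3  0  2  5  0]
153 [152 153 150 153 158 160 161 160 161 157 157 156 160 157] [-1 -2 -6 -3  0  0]
154 [150 150 148 149 154 156 152 154 155 156 156 152 155 158] [-2  1  3  2  2 -1]
150 handle end bay -46.13603291884581 -0.674657696529494
150.5 handle end bay -47.65900679385895 -0.7843654684459809
151 handle end bay -49.18185184867737 -0.8940639607508417
depth: x [-45.7 -45.5 -44.9 -44.3 -43.4 -43.2] y 0.6907485052111605
head front [-35.31342436 -35.0719336  -34.2871621  -32.05631211] [42.77349418 43.54906821 44.31879779]
```

View pics/c23.png

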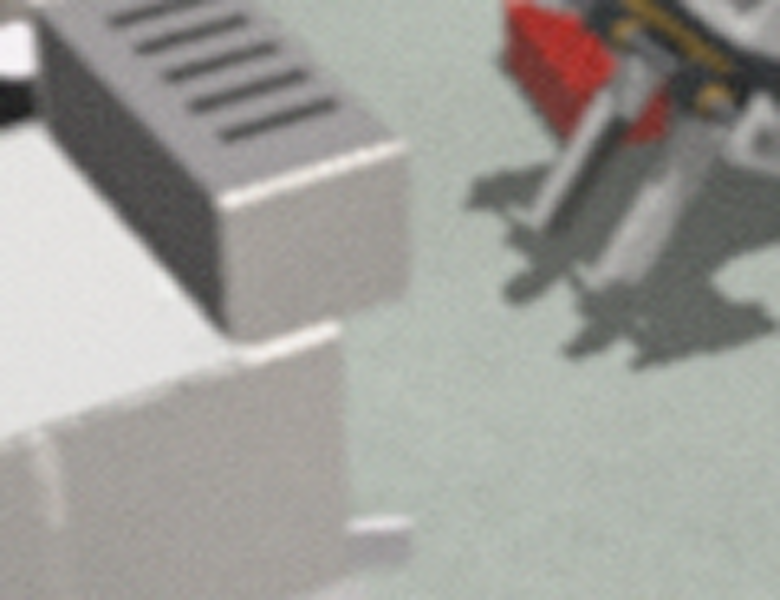

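Run:
```python
from h import *
a=np.load('top0.npz');A=pts('top',a['d']);b=np.load('top14.npz');B=pts('top',b['d'])
pa,pb=a['p'].astype(int),b['p'].astype(int)
f=lambda p:(p[...,0]>150)&(p[...,1]<70)&(p[...,2]<70)
for n,bx in dict(red=(345,215,400,250),keypad=(205,182,255,242),spool=(218,130,254,164),cap=(398,132,426,162),mug=(422,148,466,188),trafo=(446,186,486,236),yellow=(420,244,450,292),screwdriver=(175,155,200,226)).items():
    m=box(*bx)
    print(n,'changed px',(np.abs(pa-pb).max(2)>60)[m].sum())
    if n!='screwdriver':
        for P in (A,B):
            q=P[m&(P[...,2]>12)&(P[...,2]<110)]; print('   ',len(q),q[:,:2].mean(0).round(1))
```

```text
red changed px 556
    545 [ 416.4 -160.7]
    543 [ 416.3 -160.7]
keypad changed px 0
    1135 [478.  272.9]
    1137 [478.2 272.8]
spool changed px 0
    352 [681.5 259.5]
    350 [681.6 259.6]
cap changed px 0
    274 [ 671.  -277.7]
    281 [ 671.  -277.7]
mug changed px 0
    488 [ 612.6 -375.8]
    489 [ 612.6 -375.8]
trafo changed px 0
    867 [ 481.9 -445.8]
    865 [ 481.9 -445.8]
yellow changed px 0
    620 [ 310.5 -351.5]
    627 [ 310.4 -351.4]
screwdriver changed px 0
```

View pics/top14.png

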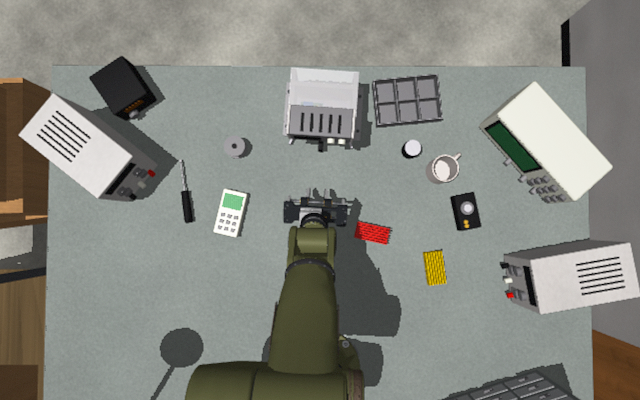

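All bystanders are where they were; only the arm's shadow changes the red block's pixels. The tray can be seen through the cover at about (312,103), with its handle at (321,146). Handing in.

```bash
python3 -c "
from cell import order,manip
print(order.sign_off(), manip.read_state()['clock'])"
```

```text
the job is handed in; nothing more can be done
the job is handed in; nothing more can be done
```

The finned module is in the tray's pocket and the tray is in the bay against the stop. I let go, backed the gripper clear and handed the job in at about 22 s.

- **Module:** I took the grey bare-metal one, not the red or yellow look-alikes. Its top measured 49 mm over the bench and level within about 0.5°, which fits lying flat in the pocket. I took that before the slide. Inside the bay the module is hidden, so I couldn't check it again there.
- **Tray home:** I pinched the handle with the gripper leaning back about 33° and pushed until the force rose to about 35 N along x (42 N with the vertical part). That happened at the expected depth. Over that last push the arm's estimate of the depth ran a few mm past 60 mm, most likely slip in the pinch.
- **Flush with the mouth:** I couldn't see the near rim under the head, so I judged this from the handle. From above, its near end is about 44 to 46 mm in front of the mouth, against 45 mm when home. The two cannot tell the depth closer than about 2 mm.
- **Everything else:** The keypad, spool, capacitor, mug, transformer and both look-alikes measured within 0.2 mm of where they started. The screwdriver's pixels did not change. After release the wrist force read zero.
- **Off plan:** Joint 6 read -2.553 rad against its -2.55 limit on the first approach to the handle, so I made a half turn for the same grasp. If the limit is judged exactly, that reading is just past it. The scene camera also placed the tray about 4 mm off the top camera in y; I used the top camera.

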